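Load the square bottle into the dosing stand

TASK

Raise the clear shield of the dosing stand until its pawl catches the notch and the shield stays up by itself. Then lift the square bottle straight out of its cell in the leaning carton, leaving the round bottles in their cells, and stand it gently upright on the dark pad of the stand's tray. Last, push the tray in by its front lip until it is fully home, the bottle still standing on the pad under the raised shield, and leave the other things on the bench where they are.

Things in the scene. Friction and masses are not known exactly. Their poses are not given: they have to be found in the camera images.
- square_bottle: The one to load: bottle of matt white plastic, square in plan, 68 x 68 mm, 94 mm tall to the shoulder, with a round grey screw cap 28 mm across and 30 mm high; 125 mm tall, 0.15 to 0.31 kg. Origin: centre of its underside; z towards the cap. It stands in one of the carton's three cells (any of them), leaning as the carton does.
- round_bottle_a: Stays in its cell: bottle of matt white plastic, round, 68 mm across, 94 mm tall to the shoulder, with a round grey screw cap 28 mm across and 30 mm high; 125 mm tall, 0.15 to 0.31 kg. Origin: centre of its underside; z towards the cap.
- round_bottle_b: Stays in its cell: bottle of matt white plastic, round, 68 mm across, 94 mm tall to the shoulder, with a round grey screw cap 28 mm across and 30 mm high; 125 mm tall, 0.15 to 0.31 kg. Origin: centre of its underside; z towards the cap.
- carton: Fixed carton, 94 x 292 x 135 mm deep, 4 mm walls, two dividers as high as the walls: one row of three cells, 92 (y) by 86 mm, centres 96 mm apart along y. It leans towards the robot on a steel stand: its depth axis, floor to mouth, runs along (-0.389, 0, 0.921) of this frame (0.40 rad from vertical; frame z is vertical). Origin: on the bench, 45 mm below the centre of the floor's underside.
- carton_mouth (a point): Centre of the carton's mouth plane (axes as the carton's). Front edge 151 mm, rear edge 188 mm above the bench. Cap tops lie about 6 mm below the mouth: fingers go in beside the cap, spread along y (about 28 mm free on each side), pointing along the leaning depth axis. Lift at least 140 mm along that axis to clear the dividers.
- station: Fixed dosing stand: steel base 420 (x) x 260 (y) x 12 mm, reaching 240 mm in front of the origin; white columns 30 mm square at y = +-116 mm, 300 mm tall, open at the top; clear side panels and a low white back (112 mm) behind. Origin: on the bench midway between the columns, in the shield's plane; x points into the stand, away from the robot; y along the shield; z up.
- sash (a joint): Height in m of the clear shield (196 mm wide, 100 mm high, 0.35 kg): 0 at the start (lower edge 85 mm above the bench), 0.105 at its upper stop. Let go below the notch it falls. A spring pawl on the +y column holds it at 0.080: raise it past 0.086 (0.095 is ample), wait about 0.5 s for the pawl to swing in, lower it to rest at 0.080. It cannot go back down then. Lifting takes 4 to 8 N.
- sash_grip (a point): Where to take the shield: on the axis of a black bar, 16 mm wide (y) and 14 mm high, that sticks 64 mm out of the shield towards station -x; 85 mm to the -y side of the shield's middle, 47 mm from the shield, 17 mm from the bar's end, 125 mm above the bench at the start. Rises with the shield; axes as the station's. Pinch it across its width or lift it from below.
- tray (a joint): Travel in m of the steel tray along station +x: 0 pulled out, 0.165 fully home against its stop; it starts out. Stays where left; pushing takes 2 to 6 N. The tray is 190 (x) x 130 (y) mm, its floor 24 mm above the bench, with side rims 5 mm wide standing 6 mm above the floor.
- tray_spot (a point): Centre of the dark 90 x 90 mm pad on the tray's floor, 24 mm above the bench, where the bottle must stand; moves with the tray, axes as the station's. At tray 0 it is 100 mm on the robot's side of the shield's plane, at 0.165 it is 65 mm behind it. The raised shield clears the cap by 16 mm.
- tray_lip (a point): Top middle of the robot-side face of the tray's front lip, an upright plate 130 mm wide, 8 mm thick, from 16 to 54 mm above the bench; this point is 54 mm above the bench and moves with the tray. Push here towards station +x.
- tip_box: Bystander: closed grey and clear box 85 x 120 x 65 mm standing on the bench behind the gap between carton and stand. Origin: centre of its underside.
- beaker: Bystander: glass beaker, 70 mm across and 90 mm tall, on the bench near the robot. Origin: centre of its underside.
There are look-alikes about, which are no part of the job. Leave any brown look-alike of the square_bottle alone.

How it is judged:
On the way, in this order (a step that is already met when the one before it is completed fails the run):
1. the shield is up and rests on its pawl, let go (value of joint sash between 0.074 and 0.086 m and contact force between the fingers and sash below 0.1 N), for 0.3 s.
2. the square bottle has been lifted clear of the carton ((z of square_bottle in the frame of carton above 0.15 m or horizontal distance between square_bottle and carton above 0.2 m)), for 0.05 s.
3. the square bottle stands upright on the pad of the tray, let go, before the tray is pushed home (x of square_bottle in the frame of tray_spot between -0.035 and 0.03 m and y of square_bottle in the frame of tray_spot between -0.028 and 0.028 m and z of square_bottle in the frame of tray_spot between -0.006 and 0.006 m and angle between square_bottle's own z axis and vertical below 0.1 rad and contact force between the fingers and square_bottle below 0.1 N and value of joint tray below 0.1 m), for 0.2 s.
4. the tray is fully home with the bottle on it (x of square_bottle in the frame of tray_spot between -0.035 and 0.03 m and y of square_bottle in the frame of tray_spot between -0.028 and 0.028 m and z of square_bottle in the frame of tray_spot between -0.006 and 0.006 m and angle between square_bottle's own z axis and vertical below 0.1 rad and value of joint tray above 0.158 m), for 0.2 s.
At the end, for the whole second after the job is handed in: The shield rests on its pawl (joint 0.080 +-0.006), the square bottle stands upright (within 0.1 rad), still and released on the tray with its centre within about 30 mm of the pad's centre, and the tray is home (joint above 0.158) (all of step 4 and value of joint sash between 0.074 and 0.086 m and contact force between the fingers and square_bottle below 0.1 N and linear speed of square_bottle below 0.02 m/s); the robot touches nothing.
It fails at once if a round bottle is pulled up or out (moved over 40 mm) (distance of any of round_bottle_a, round_bottle_b from where it was at the start of the episode above 0.04 m).
It fails at once if a bystander is knocked or moved over 40 mm (distance of any of tip_box, beaker from where it was at the start of the episode above 0.04 m).
It fails at once if the square bottle is tipped over (more than 1 rad) (angle between square_bottle's own z axis and vertical above 1 rad).
It fails at once if the bottle is dropped or slammed on the tray (moves at over 0.4 m/s within 30 mm of its floor) (linear speed of square_bottle above 0.4 m/s and z of square_bottle in the frame of tray_spot below 0.03 m and horizontal distance between square_bottle and tray_spot below 0.07 m).
It also fails if it takes over 67 s, if anything falls off the work surface, if the arm or the gripper's body presses on something with over 40 N, if the wrist force passes 120 N, or if a joint passes its speed limit or range.

ROBOT

A 7-joint arm with a two-finger parallel gripper is mounted at the origin on the work surface. World frame = base frame: x ahead of the robot, y to its left, z up, the work surface at z = 0. Lengths are in m, angles in rad, forces in N, time in s.
With the tool pointing down it reaches from about 0.425 to 0.95 m from the base axis. Payload 16.7 kg.
Tool frame: the origin (TCP) lies between the finger pads; the fingertips stand r.tips_ahead ahead of it and the grasp point (between the pads) lies 5 mm behind it (r.tips_ahead is the distance from the TCP to the fingertips, in m); z points along the fingers, y is the direction in which the jaws open and shut (so a half turn about z gives the same grasp; the last joint's range is limited). The gripper opens to 94 mm and grips with 3 to 60 N. Pads are 16 mm wide; open, the fingers measure 119 mm over their backs; the gripper's body (75 mm by 177 mm) begins 78 mm behind the grasp point.
Start: joints at [1.032, 0.426, 0.074, 1.606, -0.034, 1.111, -0.067], TCP at [0.256, -0.624, 0.219] pointing down, gripper open.
Joint ranges: [-2.85, 2.85], [-0.5, 2.14], [-1.23, 1.37], [0.21, 2.46], [-1.02, 4.16], [0.16, 2.05], [-2.73, 2.73]. Speed limits (rad/s): [1.89, 1.89, 2.39, 2.39, 3.01, 3.01, 3.01].

INTERFACE

Orientations are given as a unit quaternion [w, x, y, z].
In Python, from bench import r, eyes gives the robot as it stands.
- The arm moves only by the shell command python3 -m handwheel 'ROWS' [FORCE]. ROWS is JSON, a list of rows, each a list of 5 numbers: the shift along the tool's x, y, z in m, then the turn about the tool's z in rad, then the closure in counts, from 0 (fully open) to 255 (shut). In form: [[tx, ty, tz, turn, gripper], ...]. A call has 1 to 5 rows; each row is the pose to reach, as a shift and turn from the pose commanded when the call began, along the tool's axes at that moment; what a row does not reach only later rows make up. A row lasts 1/10 s, in which the tool goes at most 50 mm and 8.59 degrees, less where a joint would pass 70% of its speed; a pose out of reach is approached as far as the arm can. A call with a gripper value outside its range is refused whole. The fingers move at their own pace and stop on an object; FORCE is the grip in N (left out, the last holds). Time passes only in rows, so rows that repeat a pose let the fingers close. It gives the time, the measured TCP pose, the force and the opening at its end, in the units of the state.
- r.sense(): the state, without advancing time (a new reading comes with each control period).
- eyes.camera(name): name is "side" or "top"; returns a dict with "image" (400x640x3 uint8, red, green, blue), "mtx" (3x3 intrinsics, pixels), "world_to_cam" (4x4, takes a point from world to camera coordinates). Camera axes: x right, y down, z forward; pixel columns grow to the right and rows downward; lengths in m; the calibration is good to about 2 mm. A picture is of the moment at which its call begins. There is no depth.
- r.close_job(): hands the job in, once; it reports no verdict.
The state is a dict: "t": time; "joints": joint angles; "dq": joint speeds; "joint_efforts": joint torques, N m; "tcp_pos": TCP position; "eef_rot": TCP orientation; "ft_force": force on the tool from outside, world axes, zero at the start; "torque": the same for the moment, N m; "width": finger opening in m.
Only numpy, scipy, OpenCV 4.12 (cv2) and the standard library are available. Lean on these libraries where they do the work, as an engineer would, in place of code of your own. Each camera call takes 0.05 s, during which the arm holds its last target.

## Working session

There is one attempt and no reset: what is moved stays moved. The work goes in short steps, Python scripts to look and compute and a shell command to move; the robot and the scene stay as the last step left them, time stands still between calls to the robot, and variables do not carry over. Pictures are saved under pics/ and viewed, and the job is handed in when it is done.

```bash
ls -la; mkdir -p pics; python3 - <<'E'
from bench import r, eyes
import cv2
print(r.sense(), r.tips_ahead)
for n in("side","top"):
    c=eyes.camera(n); cv2.imwrite(f"pics/{n}0.png",c["image"][:,:,::-1]); print(n,c["mtx"].round(2).tolist(),c["world_to_cam"].round(4).tolist())
E
```

```text
total 12
drwxr-xr-x  3 agent agent 4096 Dec  7 01:57 .
drwxr-xr-x 23 root  root  4096 Dec  7 01:57 ..
drwxr-xr-x  2 agent agent 4096 Dec  7 01:57 pics
{'t': 0.0, 'joints': array([ 1.0314831 ,  0.42669701,  0.07385843,  1.60661857, -0.03412557,
        1.11078256, -0.0671073 ]), 'dq': array([ 9.54284792e-05,  4.00547241e-04, -1.24768321e-03, -1.01996977e-03,
        7.83399156e-04,  2.18582581e-05,  1.23568976e-03]), 'joint_efforts': array([-4.29839929e-04, -9.35820365e+01,  3.66526030e+00, -4.54192293e+01,
       -4.89761378e-02,  1.99440646e-02,  1.79304025e-04]), 'tcp_pos': array([ 0.25632544, -0.62398178,  0.21879406]), 'eef_rot': array([-6.03448934e-04,  9.81071143e-01,  1.93646648e-01, -1.54799917e-04]), 'ft_force': array([ 0.05271397, -0.56117253, -0.40507412]), 'torque': array([ 0.03418945, -0.02705233, -0.01626167]), 'width': 0.09408651538852035} 0.014
side [[436.2, 0.0, 324.82], [0.0, 436.2, 193.85], [0.0, 0.0, 1.0]] [[-0.864, -0.5033, 0.0152, 0.4864], [-0.3885, 0.6471, -0.6561, 0.23], [0.3204, -0.5727, -0.7546, 0.9836], [0.0, 0.0, 0.0, 1.0]]
top [[459.86, 0.0, 328.86], [0.0, 459.86, 206.65], [0.0, 0.0, 1.0]] [[0.0132, -0.9998, 0.0117, 0.0459], [-0.9907, -0.0147, -0.1354, 0.5318], [0.1356, -0.0098, -0.9907, 1.1346], [0.0, 0.0, 0.0, 1.0]]
```

View pics/side0.png

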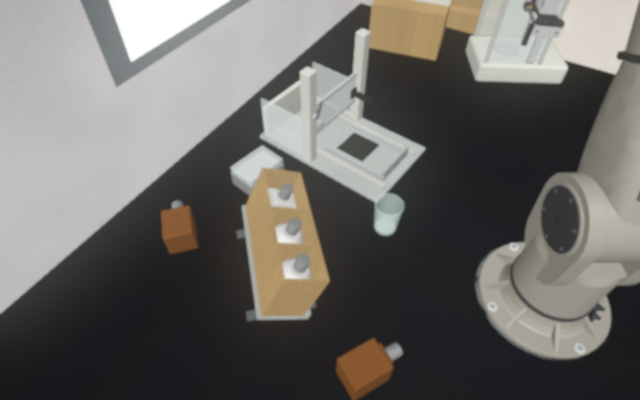

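View pics/top0.png

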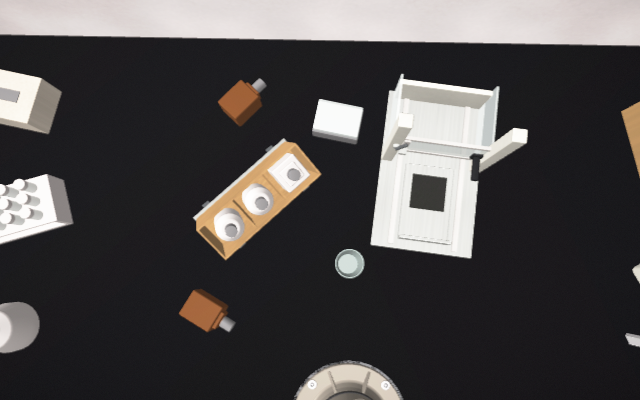

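```bash
cat > h.py <<'E'
import numpy as np,cv2
from bench import r,eyes
def crop(name,img,x0,y0,w,h,f):
    c=cv2.resize(img[y0:y0+h,x0:x0+w,::-1],None,fx=f,fy=f,interpolation=cv2.INTER_CUBIC)
    for x in range((x0+9)//10*10,x0+w,10):
        cv2.line(c,((x-x0)*f,0),((x-x0)*f,4 if x%50 else 12),(0,255,0),1)
        if x%20==0: cv2.putText(c,str(x),((x-x0)*f,20),0,.35,(0,255,0),1)
    for y in range((y0+9)//10*10,y0+h,10):
        cv2.line(c,(0,(y-y0)*f),(6,(y-y0)*f),(0,255,0),1)
        if y%20==0: cv2.putText(c,str(y),(6,(y-y0)*f+4),0,.35,(0,255,0),1)
    cv2.imwrite('pics/'+name,c)
def ray(c,uv):
    d=np.linalg.inv(c['mtx'])@[uv[0],uv[1],1]
    W=c['world_to_cam'];R=W[:3,:3];o=-R.T@W[:3,3];return o,R.T@d
def atz(c,uv,z):
    o,d=ray(c,uv);return o+d*(z-o[2])/d[2]
def tri(c1,u1,c2,u2):
    o1,d1=ray(c1,u1);o2,d2=ray(c2,u2);d1=d1/np.linalg.norm(d1);d2=d2/np.linalg.norm(d2)
    A=np.stack([d1,-d2],1);s=np.linalg.lstsq(A,o2-o1,rcond=None)[0]
    p,q=o1+d1*s[0],o2+d2*s[1];return (p+q)/2,np.linalg.norm(p-q)
def proj(c,p):
    P=np.atleast_2d(p);q=(c['world_to_cam'][:3,:3]@P.T).T+c['world_to_cam'][:3,3];q=(c['mtx']@q.T).T;return q[:,:2]/q[:,2:]
E
python3 - <<'E'
from h import *
t=eyes.camera('top');s=eyes.camera('side')
import pickle;pickle.dump((t,s),open('c0.pkl','wb'))
crop('t_st.png',t['image'],365,65,170,200,3)
crop('t_ca.png',t['image'],185,130,150,140,5)
crop('s_st.png',s['image'],250,20,190,190,3)
crop('s_ca.png',s['image'],230,160,110,170,3)
E
```

```text
(no output)
```

View pics/t_st.png

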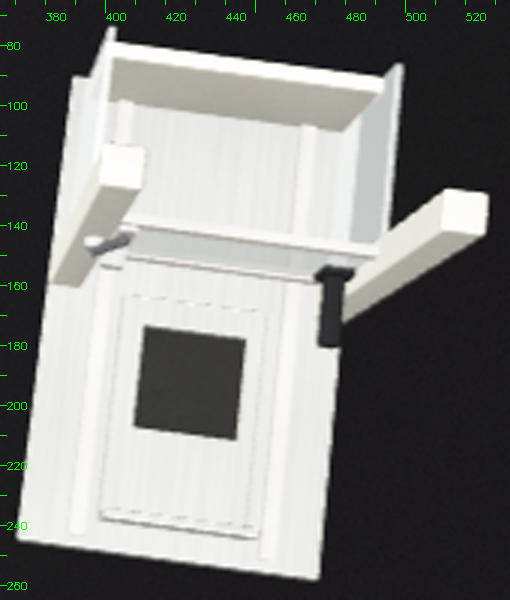

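View pics/t_ca.png

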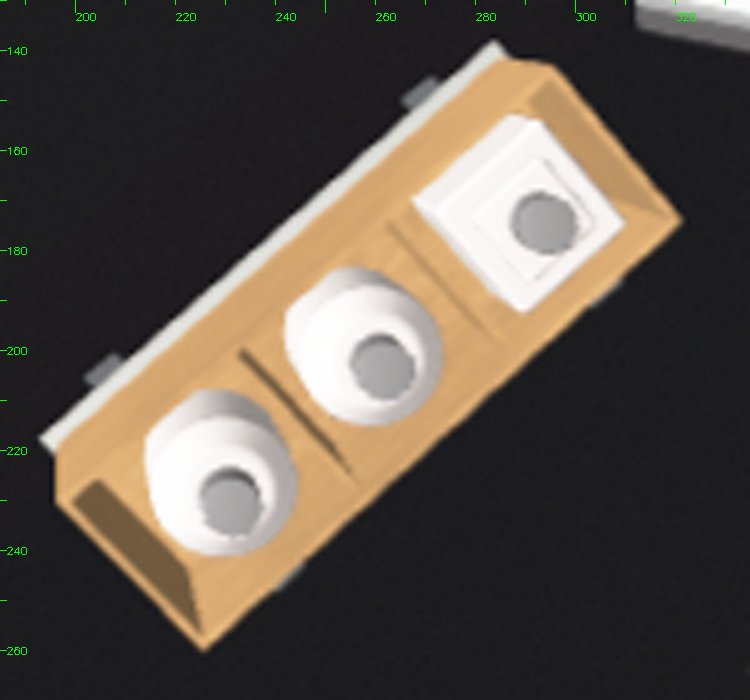

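View pics/s_st.png

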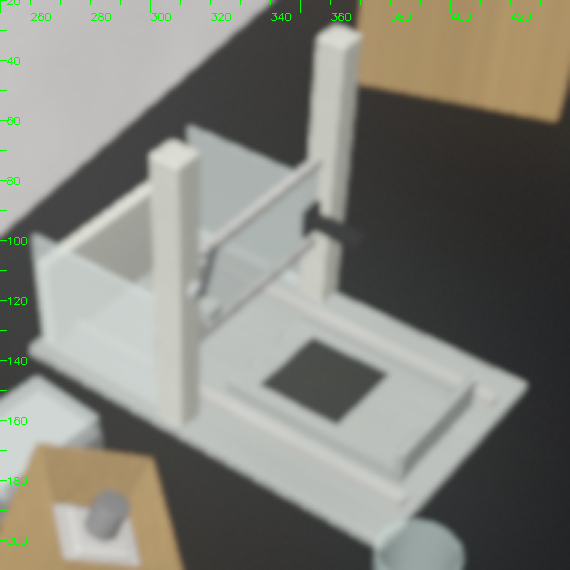

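View pics/s_ca.png

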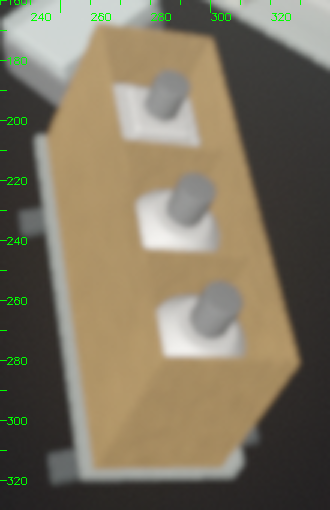

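```bash
python3 - <<'E'
from h import *
import pickle
t,s=pickle.load(open('c0.pkl','rb'))
T=lambda x,y:(365+x/3,65+y/3); C=lambda x,y:(185+x/5,130+y/5)
S=lambda x,y:(250+x/3,20+y/3); D=lambda x,y:(230+x/3,160+y/3)
L={'pad-x-y':(T(237,440),S(387,375)),'pad-x+y':(T(133,426),S(337,423)),'pad+x+y':(T(143,325),S(262,382)),'pad+x-y':(T(247,339),S(313,338)),
'col+y':(T(122,166),S(174,153)),'col-y':(T(465,213),S(339,37)),'bartip':(T(329,346),S(360,238)),
'lip+y':(T(102,515),S(400,462)),'lip-y':(T(258,537),S(475,385)),
'cap':(C(545,222),D(171,83)),'capm':(C(384,365),D(197,186)),'capl':(C(231,503),D(222,296)),
'fR':(C(683,220),D(213,38)),'fL':(C(203,650),D(300,360)),'rR':(C(555,68),D(100,28)),'rL':(C(55,503),D(165,357))}
for k,(a,b) in L.items():
    p,e=tri(t,a,s,b);print(k,p.round(4),round(e,4))
for n,c in(('t',t),('s',s)):print(n,ray(c,(0,0))[0])
q=lambda k,z:atz(t,L[k][0],z)
P=[q(k,.024) for k in L if k[:3]=='pad'];print('pad top@.024',np.round(P,4),np.mean(P,0).round(4))
P=[atz(s,L[k][1],.024) for k in L if k[:3]=='pad'];print('pad side@.024',np.round(P,4),np.mean(P,0).round(4))
for k in('col+y','col-y'):print(k,q(k,.3),atz(s,L[k][1],.3))
for k in('lip+y','lip-y'):print(k,q(k,.054),atz(s,L[k][1],.054))
print('bar',q('bartip',.132),atz(s,L['bartip'][1],.125))
E
```

```text
pad-x-y [ 0.5239 -0.2457  0.0168] 0.0024
pad-x+y [ 0.5334 -0.1548  0.0233] 0.0033
pad+x+y [ 0.6204 -0.1641  0.0266] 0.0054
pad+x-y [ 0.6121 -0.2566  0.0167] 0.004
col+y [ 0.6726 -0.0977  0.2986] 0.0026
col-y [ 0.6446 -0.3299  0.2962] 0.0023
bartip [ 0.5864 -0.2911  0.1268] 0.001
lip+y [ 0.4558 -0.1247  0.0393] 0.0024
lip-y [ 0.4391 -0.2569  0.0356] 0.0029
cap [0.5866 0.135  0.1581] 0.003
capm [0.5185 0.2064 0.1582] 0.0043
capl [0.4552 0.2735 0.158 ] 0.003
fR [0.5904 0.0716 0.1479] 0.0036
fL [0.3896 0.2849 0.1511] 0.0024
rR [0.6532 0.1304 0.1777] 0.0045
rL [0.4513 0.344  0.1885] 0.0037
t [0.3724097  0.06474367 1.19560178]
s [0.19445636 0.65928873 0.88573048]
pad top@.024 [[ 0.5241 -0.2435  0.024 ]
 [ 0.5349 -0.1542  0.024 ]
 [ 0.6235 -0.1638  0.024 ]
 [ 0.6125 -0.254   0.024 ]] [ 0.5738 -0.2039  0.024 ]
pad side@.024 [[ 0.52   -0.2386  0.024 ]
 [ 0.5316 -0.1545  0.024 ]
 [ 0.619  -0.1671  0.024 ]
 [ 0.6066 -0.2493  0.024 ]] [ 0.5693 -0.2024  0.024 ]
col+y [ 0.67339518 -0.09702284  0.3       ] [ 0.67002511 -0.0960337   0.3       ]
col-y [ 0.64458388 -0.3278949   0.3       ] [ 0.6404907  -0.32361509  0.3       ]
lip+y [ 0.45586781 -0.12199846  0.054     ] [ 0.45015152 -0.11142856  0.054     ]
lip-y [ 0.43944332 -0.25135689  0.054     ] [ 0.43246949 -0.23742523  0.054     ]
bar [ 0.58580442 -0.28926347  0.132     ] [ 0.58684327 -0.29347845  0.125     ]
```

```bash
cat >> h.py <<'E'
from scipy.spatial.transform import Rotation as Ro
O=np.array([.6585,-.214,0]);YS=-.117
SX=np.array([np.cos(YS),np.sin(YS),0]);SY=np.array([-SX[1],SX[0],0])
def st(x,y,z): return O+x*SX+y*SY+np.array([0,0,z])
def go(p,yaw=None):
    s=r.sense();q=s['eef_rot'];R=Ro.from_quat([q[1],q[2],q[3],q[0]]).as_matrix()
    y0=np.arctan2(R[1,0],R[0,0]);d=R.T@(np.array(p)-s['tcp_pos'])
    print('at',s['tcp_pos'].round(4),'yaw',y0.round(3),'w',round(s['width'],4),'t',round(s['t'],2),'F',s['ft_force'].round(1))
    print('  shift',d.round(4),'turn',None if yaw is None else round(-(yaw-y0),3))
E
python3 - <<'E'
from h import *
go(st(-.15,-.085,.12),YS)
E
```

```text
at [ 0.2564 -0.6241  0.2191] yaw 0.39 w 0.0939 t 0.2 F [0.5 1.  0.2]
  shift [ 0.3554 -0.225   0.0992] turn 0.507
```

```bash
python3 -m handwheel '[[0.035,-0.022,0,0.1,0],[0.071,-0.045,0.01,0.2,0],[0.107,-0.067,0.02,0.3,0],[0.142,-0.09,0.03,0.4,0],[0.178,-0.112,0.04,0.507,0]]'; python3 - <<'E'
from h import *
go(st(-.15,-.085,.118),YS)
E
```

```text
t: 0.7
tcp_pos: [0.3791, -0.4516, 0.1791]
eef_rot: [-0.0, 0.998, -0.061, 0.0]
ft_force: [1.2, -0.2, 0.2]
width: 0.0937
at [ 0.3791 -0.4516  0.1791] yaw -0.122 w 0.0937 t 0.7 F [ 1.2 -0.2  0.2]
  shift [ 0.0989 -0.1841  0.0612] turn -0.005
```

```bash
python3 -m handwheel '[[0.02,-0.04,0.012,0,0],[0.04,-0.08,0.025,0,0],[0.06,-0.12,0.037,0,0],[0.08,-0.16,0.05,0,0],[0.099,-0.184,0.061,-0.005,0]]'; python3 - <<'E'
from h import *
go(st(-.06,-.085,.118),YS)
for n in('top','side'):
    c=eyes.camera(n);u,v=proj(c,st(-.06,-.085,.125))[0].astype(int);print(n,u,v)
    crop(f'{n}1.png',c['image'],u-90,v-70,180,140,4)
E
```

```text
t: 1.2
tcp_pos: [0.4995, -0.2787, 0.1179]
eef_rot: [-0.0, 0.998, -0.055, -0.0]
ft_force: [1.0, -1.1, 0.3]
width: 0.0938
at [ 0.4995 -0.2787  0.1179] yaw -0.11 w 0.0938 t 1.2 F [ 1.  -1.1  0.3]
  shift [ 0.0903  0.0029 -0.0001] turn 0.007
top 474 179
side 369 99
```

View pics/top1.png

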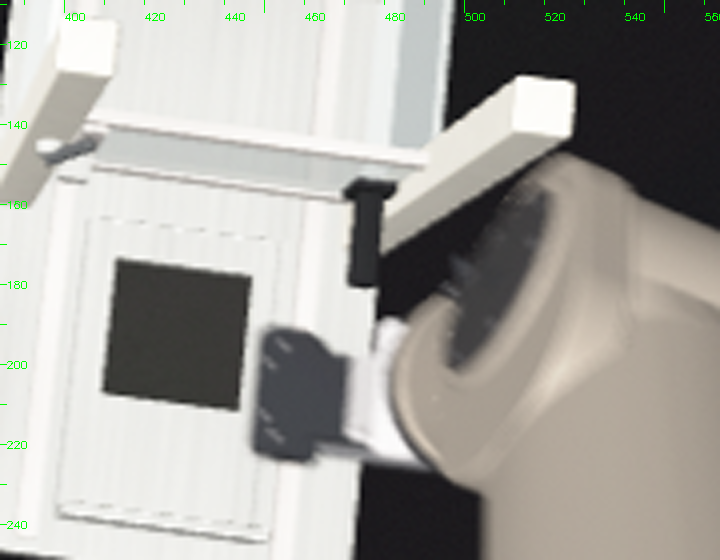

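View pics/side1.png

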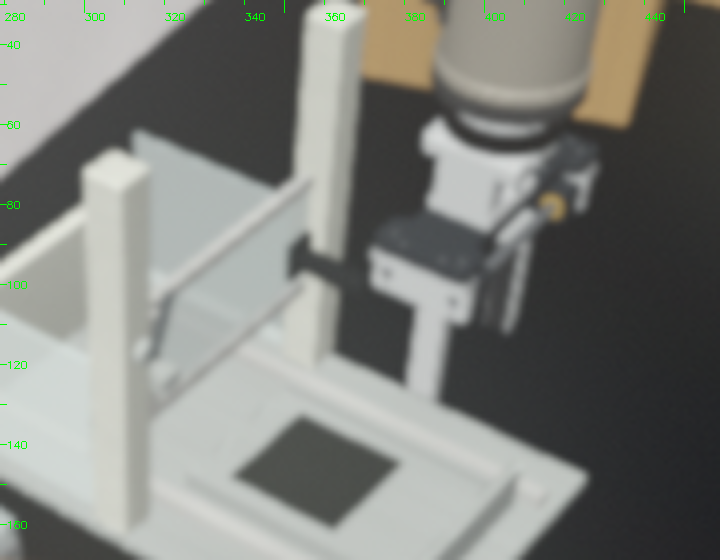

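```bash
python3 - <<'E'
from h import *
c=eyes.camera('side')
for z in (.118,.2,.25,.28,.3,.32,.34,.38):
    print(z,((proj(c,[.4995,-.2787,z])[0]-[279,29])*4).round())
E
```

```text
0.118 [466. 341.]
0.2 [483. 242.]
0.25 [495. 177.]
0.28 [502. 135.]
0.3 [507. 107.]
0.32 [512.  77.]
0.34 [517.  47.]
0.38 [528. -16.]
```

```bash
python3 -m handwheel '[[0.025,0.001,-0.005,0.007,0],[0.05,0.002,-0.010,0.007,0],[0.068,0.0028,-0.012,0.007,0],[0.068,0.0028,-0.012,0.007,0]]' 30; python3 - <<'E'
from h import *
go(st(-.061,-.085,.130),YS)
for n in('top','side'):
    c=eyes.camera(n);u,v=proj(c,st(-.06,-.085,.125))[0].astype(int)
    crop(f'{n}2.png',c['image'],u-70,v-60,140,110,5)
E
```

```text
t: 1.75
tcp_pos: [0.567, -0.2937, 0.1309]
eef_rot: [0.0, 0.998, -0.06, 0.001]
ft_force: [0.1, -0.5, -0.2]
width: 0.0939
at [ 0.567  -0.2937  0.1309] yaw -0.12 w 0.0939 t 1.75 F [ 0.1 -0.5 -0.2]
  shift [ 0.0206 -0.0049  0.0009] turn -0.003
```

View pics/top2.png

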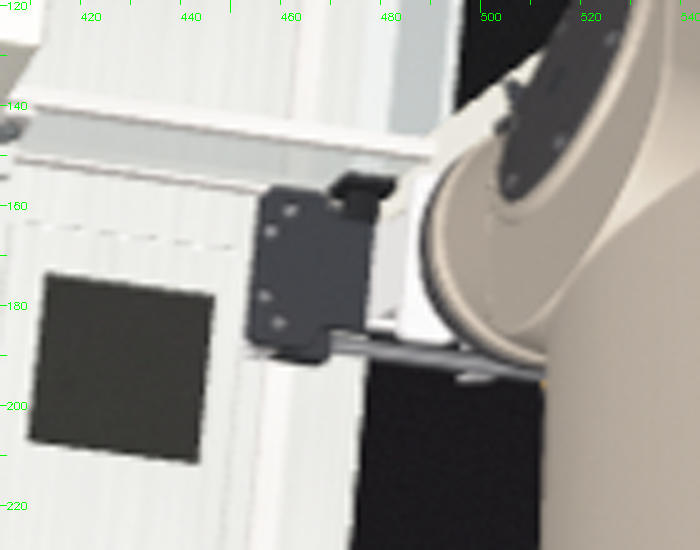

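View pics/side2.png

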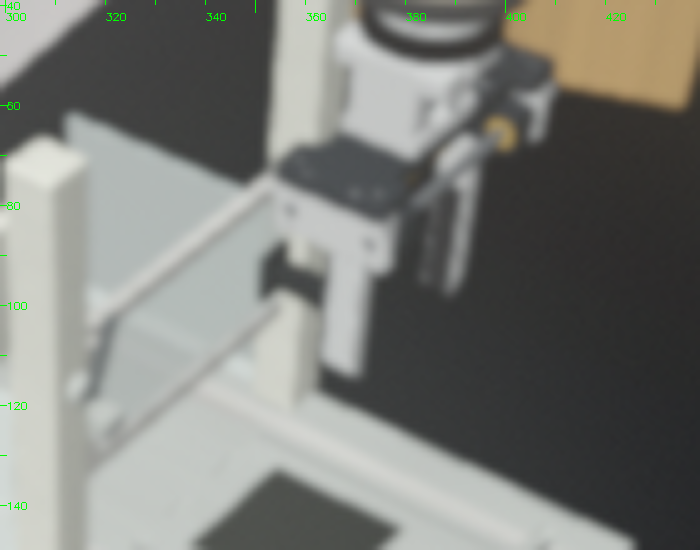

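```bash
python3 -m handwheel '[[0.01,-0.002,0,0,0],[0.02,-0.003,0,0,0],[0.02,-0.003,0,0,0]]' 30; python3 - <<'E'
from h import *
go(st(-.061,-.085,.130),YS)
c=eyes.camera('top');u,v=proj(c,st(-.06,-.085,.125))[0].astype(int)
crop('top3.png',c['image'],u-70,v-60,140,110,5)
go(st(-.061,-.085,.130),YS)
E
```

```text
t: 2.15
tcp_pos: [0.5872, -0.2914, 0.1305]
eef_rot: [-0.0, 0.998, -0.059, 0.0]
ft_force: [0.5, 0.5, -0.3]
width: 0.0938
at [ 0.5872 -0.2914  0.1305] yaw -0.118 w 0.0938 t 2.15 F [ 0.5  0.5 -0.3]
  shift [ 0.0008 -0.0002  0.0005] turn -0.001
at [ 0.5864 -0.2915  0.1304] yaw -0.119 w 0.094 t 2.2 F [-0.5  0.6 -0.7]
  shift [ 0.0015 -0.0004  0.0004] turn -0.002
```

View pics/top3.png

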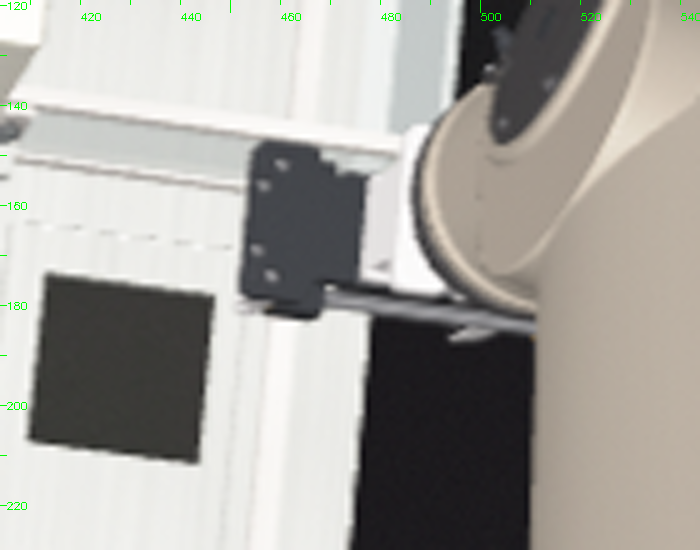

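Close on the bar (about 61 mm out from the shield).

```bash
python3 -m handwheel '[[0,0,0,0,150],[0,0,0,0,230],[0,0,0,0,255],[0,0,0,0,255],[0,0,0,0,255]]' 50;  python3 -m handwheel '[[0,0,0,0,255],[0,0,0,0,255],[0,0,0,0,255]]' 50
```

```text
t: 2.7
tcp_pos: [0.5858, -0.2917, 0.1305]
eef_rot: [-0.0, 0.998, -0.06, 0.0]
ft_force: [0.2, 0.3, -0.2]
width: 0.0575
t: 3.0
tcp_pos: [0.5859, -0.2918, 0.1305]
eef_rot: [-0.0, 0.998, -0.06, -0.0]
ft_force: [-0.9, 0.3, 0.3]
width: 0.0333
```

```bash
python3 -m handwheel '[[0,0,0,0,255],[0,0,0,0,255],[0,0,0,0,255],[0,0,0,0,255]]' 50
```

```text
t: 3.4
tcp_pos: [0.5863, -0.2888, 0.1304]
eef_rot: [-0.002, 0.998, -0.059, -0.0]
ft_force: [-0.0, 13.6, 3.2]
width: 0.0152
```

```bash
python3 -m handwheel '[[0,-0.003,0,0,255],[0,-0.003,-0.012,0,255],[0,-0.003,-0.036,0,255],[0,-0.003,-0.066,0,255],[0,-0.003,-0.095,0,255]]' 50;  python3 -m handwheel '[[0,0,0,0,255],[0,0,0,0,255],[0,0,0,0,255],[0,0,0,0,255],[0,0,0,0,255]]' 50; python3 - <<'E'
from h import *
s=eyes.camera('side')
crop('side4.png',s['image'],270,20,160,130,5)
E
```

```text
t: 3.9
tcp_pos: [0.5862, -0.2885, 0.2259]
eef_rot: [-0.0, 0.998, -0.06, -0.0]
ft_force: [5.2, -1.2, -5.6]
width: 0.0152
t: 4.4
tcp_pos: [0.5863, -0.2886, 0.2249]
eef_rot: [-0.0, 0.998, -0.06, -0.0]
ft_force: [2.1, 2.3, -4.0]
width: 0.0156
```

View pics/side4.png

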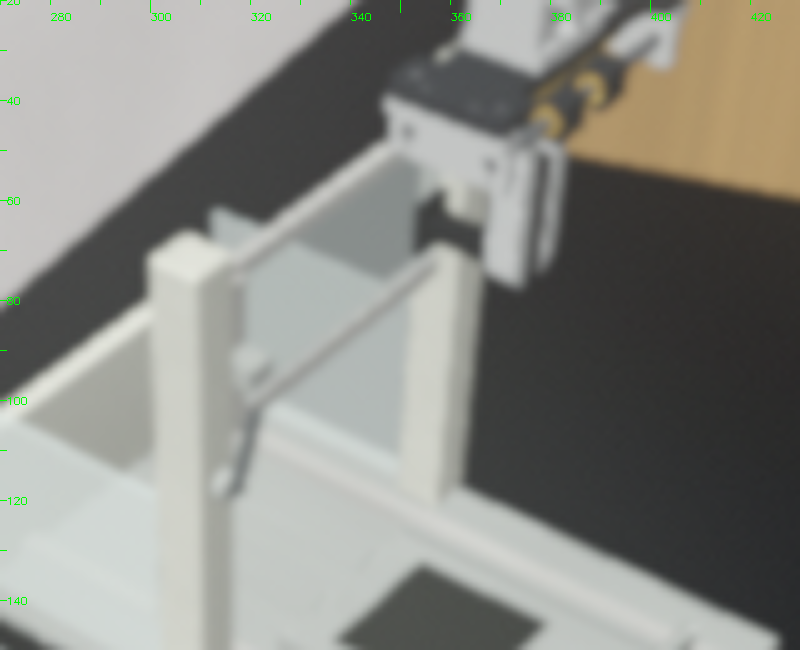

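```bash
python3 -m handwheel '[[0,0,0.004,0,255],[0,0,0.008,0,255],[0,0,0.012,0,255],[0,0,0.015,0,255],[0,0,0.015,0,255]]' 50; python3 - <<'E'
from h import *
s=eyes.camera('side')
crop('side5.png',s['image'],270,20,160,130,5)
go(st(-.061,-.085,.210))
E
```

```text
t: 4.95
tcp_pos: [0.5863, -0.2886, 0.2101]
eef_rot: [-0.0, 0.998, -0.06, -0.0]
ft_force: [1.2, 4.2, -3.2]
width: 0.0152
at [ 0.5863 -0.2886  0.2103] yaw -0.119 w 0.0152 t 5.0 F [ 1.8  3.5 -3.1]
  shift [0.002  0.0025 0.0003] turn None
```

View pics/side5.png

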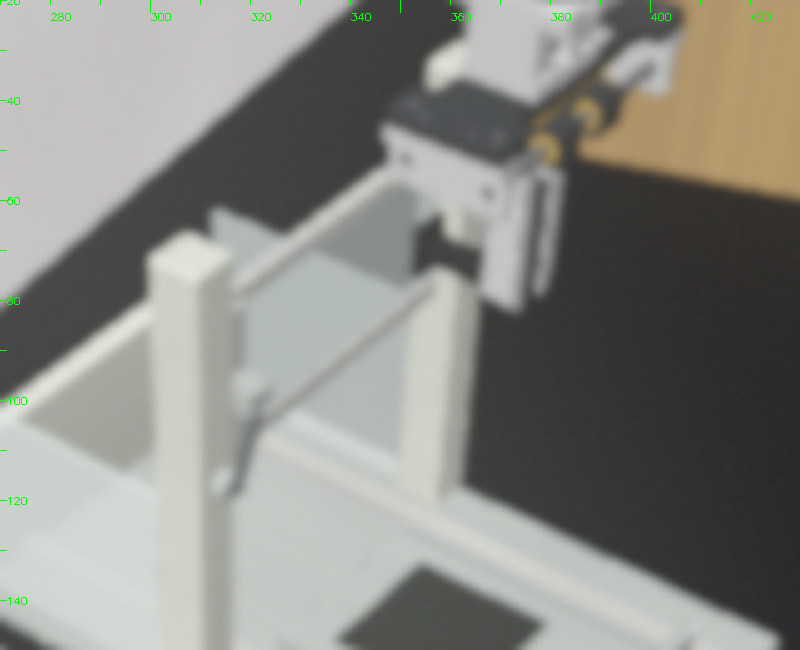

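```bash
python3 -m handwheel '[[0,0,0.001,0,255],[0,0,0.002,0,255],[0,0,0.002,0,255]]' 50
```

```text
t: 5.3
tcp_pos: [0.5863, -0.2887, 0.2093]
eef_rot: [-0.0, 0.998, -0.06, 0.0]
ft_force: [-2.2, 5.5, 7.7]
width: 0.0157
```

```bash
python3 -m handwheel '[[0,0,-0.0005,0,255],[0,0,-0.0005,0,100],[0,0,-0.0005,0,0],[0,0,-0.0005,0,0],[0,0,-0.0005,0,0]]' 50;python3 -m handwheel '[[0,0,0,0,0],[0,0,0,0,0],[0,0,0,0,0]]'
```

```text
t: 5.8
tcp_pos: [0.5861, -0.2892, 0.209]
eef_rot: [0.0, 0.998, -0.06, -0.0]
ft_force: [-0.4, -0.7, -0.3]
width: 0.0438
t: 6.1
tcp_pos: [0.5862, -0.2888, 0.209]
eef_rot: [-0.0, 0.998, -0.06, -0.0]
ft_force: [-0.4, 0.5, -0.5]
width: 0.0679
```

```bash
python3 -m handwheel '[[-0.03,0,0,0,0],[-0.06,0,0,0,0],[-0.09,0,-0.02,0,60],[-0.12,0,-0.05,0,80],[-0.13,0,-0.08,0,125]]'; python3 - <<'E'
from h import *
t=eyes.camera('top');s=eyes.camera('side')
import pickle;pickle.dump((t,s),open('c1.pkl','wb'))
for z in(.158,.163,.166):print(atz(t,(294,174.4),z),atz(s,(287,187.7),z))
crop('top6.png',t['image'],260,130,80,70,9)
crop('side6.png',s['image'],255,160,60,60,9)
crop('side6b.png',s['image'],270,20,160,130,5)
go((.5866,.135,.26),.757)
E
```

```text
t: 6.6
tcp_pos: [0.4544, -0.2733, 0.2899]
eef_rot: [-0.0, 0.998, -0.06, -0.0]
ft_force: [0.5, -0.9, 0.1]
width: 0.0668
[0.58801375 0.13559776 0.158     ] [0.58508448 0.13472547 0.158     ]
[0.58697479 0.13525632 0.163     ] [0.5824006  0.13832958 0.163     ]
[0.58635142 0.13505146 0.166     ] [0.58079027 0.14049204 0.166     ]
at [ 0.4573 -0.2743  0.2933] yaw -0.121 w 0.0588 t 6.7 F [ 1.   0.4 -0.2]
  shift [ 0.079  -0.4219  0.033 ] turn -0.878
```

View pics/top6.png

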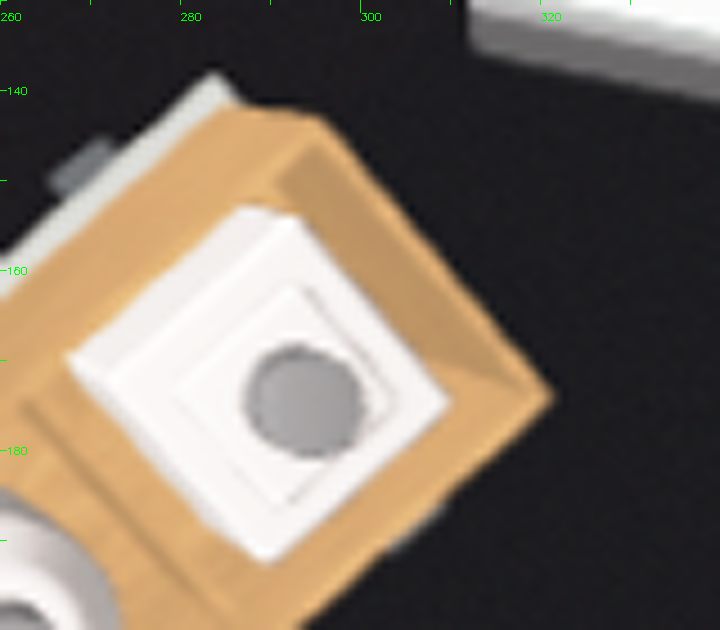

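View pics/side6.png

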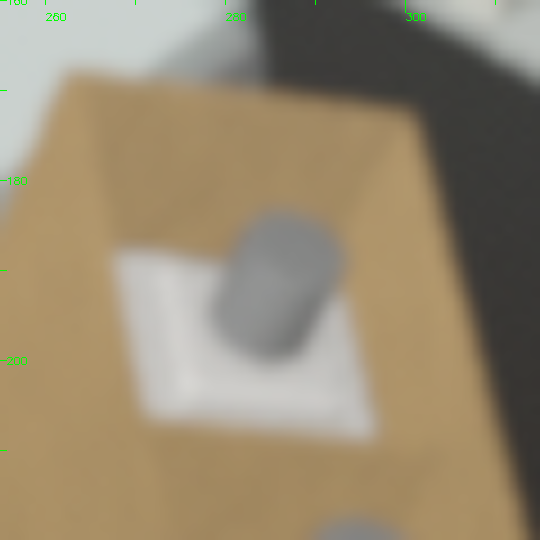

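View pics/side6b.png

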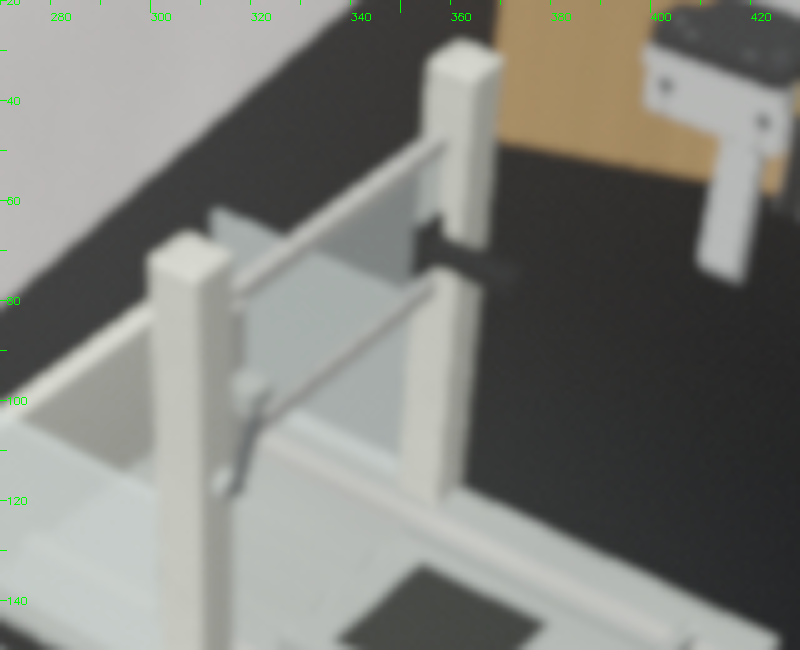

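```bash
python3 -m handwheel '[[0,-0.045,0,-0.1,125],[0,-0.09,0,-0.2,125],[0,-0.135,0,-0.32,125],[0,-0.18,0,-0.44,125],[0,-0.225,0,-0.56,125]]'; python3 - <<'E'
from h import *
go((.591,.139,.26),.757)
E
```

```text
t: 7.2
tcp_pos: [0.484, -0.048, 0.2887]
eef_rot: [-0.0, 0.975, 0.221, 0.0]
ft_force: [0.3, -0.3, -0.5]
width: 0.0479
at [ 0.484  -0.048   0.2887] yaw 0.446 w 0.0479 t 7.2 F [ 0.3 -0.3 -0.5]
  shift [ 0.1772 -0.1226  0.0287] turn -0.311
```

```bash
python3 -m handwheel '[[0.035,-0.025,0,-0.08,125],[0.071,-0.05,0,-0.16,125],[0.107,-0.075,0,-0.24,125],[0.142,-0.1,0.01,-0.311,125],[0.177,-0.1226,0.0287,-0.311,125]]';python3 -m handwheel '[[0,0,0,0,125],[0,0,0,0,125]]'; python3 - <<'E'
from h import *
go((.591,.139,.20),.757)
t=eyes.camera('top');s=eyes.camera('side')
crop('top7.png',t['image'],240,110,110,100,6)
crop('side7.png',s['image'],235,120,110,110,6)
E
```

```text
t: 7.7
tcp_pos: [0.593, 0.1388, 0.2605]
eef_rot: [-0.0, 0.93, 0.369, 0.001]
ft_force: [-0.4, -0.2, 0.5]
width: 0.0482
t: 7.9
tcp_pos: [0.5915, 0.1373, 0.2588]
eef_rot: [-0.0, 0.93, 0.368, -0.001]
ft_force: [0.0, -0.6, 0.5]
width: 0.0481
at [0.5915 0.1373 0.2588] yaw 0.753 w 0.0481 t 7.9 F [ 0.  -0.6  0.5]
  shift [ 0.0009 -0.0015  0.0588] turn -0.004
```

View pics/top7.png

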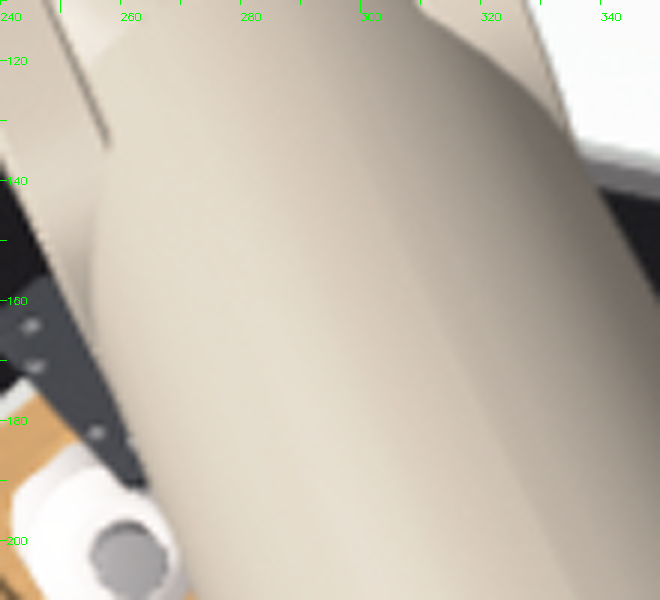

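View pics/side7.png

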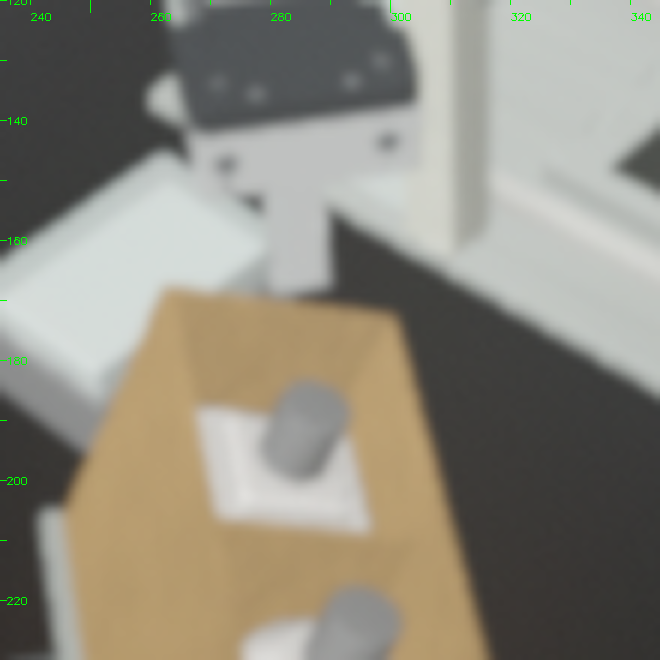

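```bash
python3 -m handwheel '[[0.001,-0.0015,0.03,-0.004,125],[0.001,-0.0015,0.06,-0.004,125],[0.001,-0.0015,0.08,-0.004,125],[0.001,-0.0015,0.09,-0.004,125]]'; python3 - <<'E'
from h import *
go((.591,.139,.151),.757)
s=eyes.camera('side')
crop('side8.png',s['image'],235,120,110,110,6)
E
```

```text
t: 8.4
tcp_pos: [0.5909, 0.1367, 0.1693]
eef_rot: [0.0, 0.93, 0.368, -0.001]
ft_force: [0.2, -0.5, 0.8]
width: 0.0477
at [0.5909 0.1367 0.1693] yaw 0.754 w 0.0477 t 8.4 F [ 0.2 -0.5  0.8]
  shift [ 0.0016 -0.0016  0.0183] turn -0.003
```

View pics/side8.png

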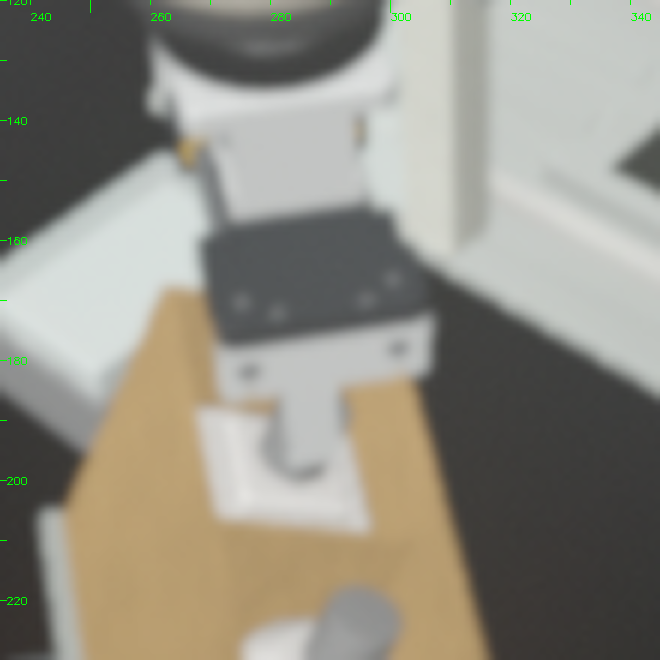

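```bash
python3 -m handwheel '[[0.0016,-0.001,0.007,0,125],[0.0016,-0.001,0.013,0,125],[0.0016,-0.001,0.0175,0,125],[0.0016,-0.001,0.0175,0,125]]' 40; python3 - <<'E'
from h import *
go((.591,.139,.151),.757)
E
```

```text
t: 8.85
tcp_pos: [0.5918, 0.14, 0.1526]
eef_rot: [-0.0, 0.929, 0.369, -0.0]
ft_force: [0.1, -0.2, -0.5]
width: 0.0481
at [0.5918 0.14   0.1526] yaw 0.756 w 0.0481 t 8.85 F [ 0.1 -0.2 -0.5]
  shift [-0.0013  0.0002  0.0016] turn -0.001
```

```bash
python3 -m handwheel '[[0,0,0.001,0,200],[0,0,0.001,0,255],[0,0,0.001,0,255],[0,0,0.001,0,255],[0,0,0.001,0,255]]' 40;  python3 -m handwheel '[[0,0,0,0,255],[0,0,0,0,255]]'
```

```text
t: 9.35
tcp_pos: [0.5918, 0.1401, 0.1519]
eef_rot: [-0.0, 0.929, 0.369, -0.0]
ft_force: [-0.9, -0.7, -0.4]
width: 0.0271
t: 9.55
tcp_pos: [0.5919, 0.1401, 0.1519]
eef_rot: [-0.0, 0.929, 0.369, -0.0]
ft_force: [-0.7, 0.1, 1.5]
width: 0.0274
```

```bash
python3 -m handwheel '[[-0.006,0,-0.0138,0,255],[-0.0117,0,-0.0276,0,255],[-0.0195,0,-0.046,0,255],[-0.0272,0,-0.0645,0,255],[-0.035,0,-0.083,0,255]]'; python3 - <<'E'
from h import *
go((.591,.139,.151),.757)
s=eyes.camera('side')
crop('side9.png',s['image'],225,90,130,130,5)
E
```

```text
t: 10.05
tcp_pos: [0.5659, 0.1155, 0.2363]
eef_rot: [0.0, 0.929, 0.369, 0.0]
ft_force: [0.8, 0.7, -2.9]
width: 0.027
at [0.5659 0.1155 0.2363] yaw 0.756 w 0.027 t 10.05 F [ 0.8  0.7 -2.9]
  shift [0.0344 0.0001 0.0853] turn -0.001
```

View pics/side9.png

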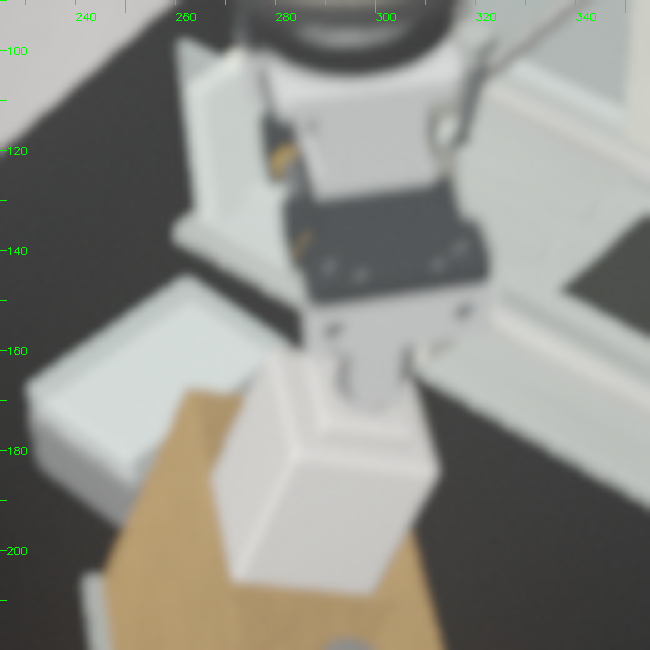

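```bash
python3 -m handwheel '[[-0.009,0,-0.021,0,255],[-0.018,0,-0.042,0,255],[-0.027,0,-0.063,0,255],[-0.036,0,-0.085,0,255],[-0.04,0,-0.1,0,255]]'; python3 - <<'E'
from h import *
P=np.array([.572,-.2033,0]);go(P+[0,0,.3]-.2*0*SX,YS)
s=eyes.camera('side')
crop('side10.png',s['image'],225,60,140,130,5)
E
```

```text
t: 10.6
tcp_pos: [0.5369, 0.088, 0.3365]
eef_rot: [0.0, 0.93, 0.369, 0.0]
ft_force: [-0.9, 0.4, -2.7]
width: 0.027
at [0.5369 0.088  0.3365] yaw 0.755 w 0.027 t 10.6 F [-0.9  0.4 -2.7]
  shift [-0.1741  0.2361  0.0366] turn 0.872
```

View pics/side10.png

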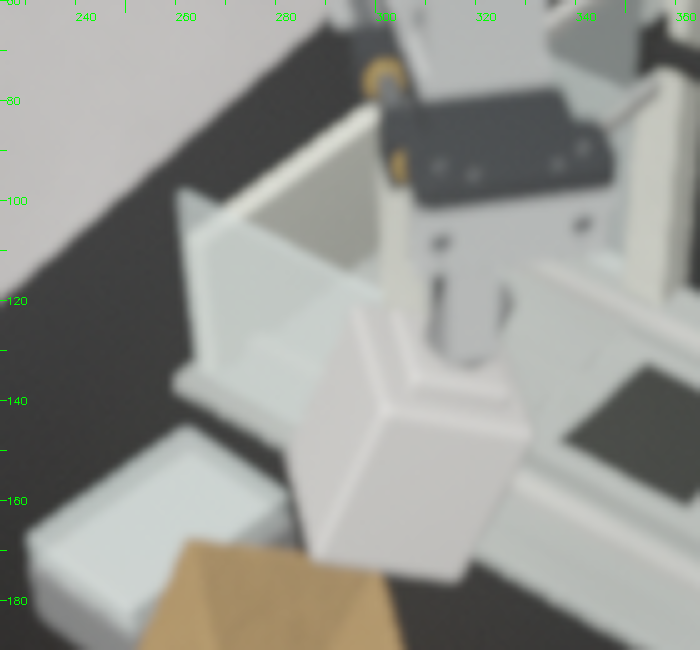

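```bash
python3 - <<'E'
from h import *
go(st(-.16,0,.26),YS)
E
```

```text
at [0.5375 0.0881 0.3385] yaw 0.755 w 0.0272 t 10.65 F [ 0.9 -0.6 -0.1]
  shift [-0.222   0.1802  0.0783] turn 0.872
```

```bash
python3 -m handwheel '[[-0.03,0.012,0,0.06,255],[-0.065,0.035,0,0.15,255],[-0.1,0.06,0,0.25,255],[-0.13,0.085,0,0.36,255],[-0.155,0.11,0.01,0.48,255]]'; python3 - <<'E'
from h import *
go(st(-.16,0,.26),YS)
E
```

```text
t: 11.15
tcp_pos: [0.4997, -0.0996, 0.3252]
eef_rot: [0.0, 0.991, 0.135, 0.001]
ft_force: [0.0, -0.3, -2.9]
width: 0.0277
at [ 0.4997 -0.0996  0.3252] yaw 0.271 w 0.0277 t 11.15 F [ 0.  -0.3 -2.9]
  shift [-0.0258  0.0922  0.0653] turn 0.388
```

```bash
python3 -m handwheel '[[-0.007,0.02,0,0.1,255],[-0.014,0.045,0.01,0.2,255],[-0.02,0.07,0.03,0.3,255],[-0.026,0.092,0.05,0.388,255],[-0.026,0.092,0.065,0.388,255]]';python3 -m handwheel '[[0,0,0,0,255],[0,0,0,0,255]]'; python3 - <<'E'
from h import *
go(st(-.149,0,.1434),YS)
t=eyes.camera('top');s=eyes.camera('side')
crop('top11.png',t['image'],370,90,150,160,4)
crop('side11.png',s['image'],290,30,170,140,4)
E
```

```text
t: 11.65
tcp_pos: [0.4991, -0.1963, 0.2577]
eef_rot: [0.0, 0.998, -0.06, -0.001]
ft_force: [0.1, -0.5, -2.5]
width: 0.0271
t: 11.85
tcp_pos: [0.5001, -0.1928, 0.2597]
eef_rot: [-0.0, 0.998, -0.056, -0.0]
ft_force: [0.3, 0.3, -2.5]
width: 0.0272
at [ 0.5001 -0.1928  0.2597] yaw -0.111 w 0.0272 t 11.85 F [ 0.3  0.3 -2.5]
  shift [0.0109 0.0027 0.1163] turn 0.006
```

View pics/top11.png

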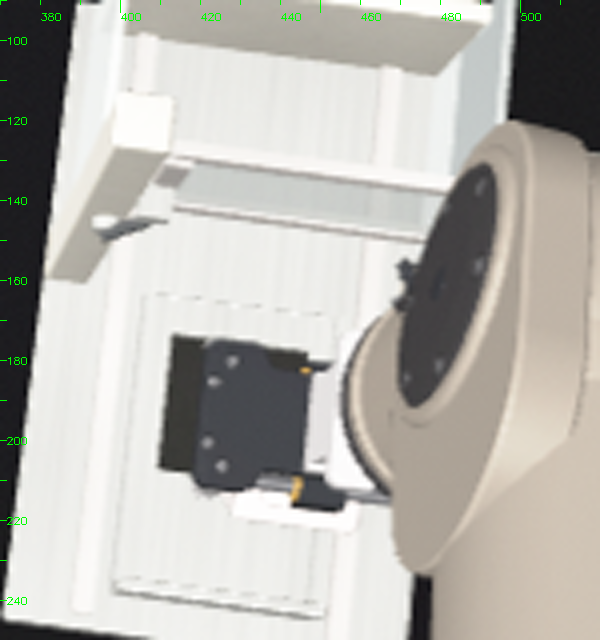

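View pics/side11.png

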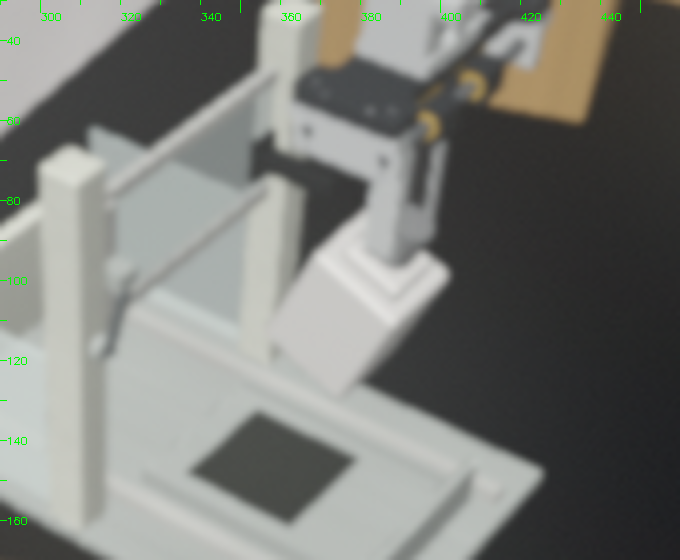

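```bash
python3 - <<'E'
from h import *
s=eyes.camera('side')
p=r.sense()['tcp_pos'];
cx=np.array([np.cos(-.111),np.sin(-.111),0]);cy=np.array([-cx[1],cx[0],0]);ez=np.array([0,0,1.])
obs={'bot front +y':(375,128.8),'bot rear +y':(357,111),'sh rear +y':(369.5,92.5),'sh front +y':(387.5,111.3),'sh front -y':(402.5,98)}
for th in(.4,.5,.6,.7):
    d=-np.sin(th)*cx+np.cos(th)*ez;e=np.cos(th)*cx+np.sin(th)*ez
    b=p-.114*d-.003*e
    c={'bot front +y':b-.034*e+.034*cy,'bot rear +y':b+.034*e+.034*cy,'sh rear +y':b+.034*e+.034*cy+.094*d,'sh front +y':b-.034*e+.034*cy+.094*d,'sh front -y':b-.034*e-.034*cy+.094*d}
    print(th,{k:(proj(s,v)[0]-obs[k]).round(1).tolist() for k,v in c.items()})
E
```

```text
0.4 {'bot front +y': [-2.2, 1.1], 'bot rear +y': [-3.5, 1.4], 'sh rear +y': [-1.2, -2.7], 'sh front +y': [1.6, -2.8], 'sh front -y': [0.7, -3.0]}
0.5 {'bot front +y': [-6.0, -1.2], 'bot rear +y': [-6.2, -2.2], 'sh rear +y': [-1.2, -4.0], 'sh front +y': [0.2, -2.5], 'sh front -y': [-0.7, -2.7]}
0.6 {'bot front +y': [-9.7, -3.8], 'bot rear +y': [-8.5, -6.1], 'sh rear +y': [-1.1, -5.3], 'sh front +y': [-1.1, -2.4], 'sh front -y': [-2.1, -2.5]}
0.7 {'bot front +y': [-13.2, -6.7], 'bot rear +y': [-10.6, -10.1], 'sh rear +y': [-0.9, -6.5], 'sh front +y': [-2.6, -2.4], 'sh front -y': [-3.5, -2.5]}
```

```bash
python3 -m handwheel '[[0.002,0.001,0.025,0.006,255],[0.005,0.002,0.05,0.006,255],[0.008,0.002,0.075,0.006,255],[0.011,0.002,0.095,0.006,255],[0.011,0.002,0.104,0.006,255]]'; python3 -m handwheel '[[0,0,0.002,0,255],[0,0,0.003,0,255],[0,0,0.003,0,255]]'
```

```text
t: 12.5
tcp_pos: [0.5107, -0.196, 0.1548]
eef_rot: [-0.0, 0.998, -0.059, -0.0]
ft_force: [-0.1, 1.0, -4.5]
width: 0.0273
t: 12.8
tcp_pos: [0.5112, -0.1967, 0.1538]
eef_rot: [0.0, 0.998, -0.059, 0.001]
ft_force: [-0.6, 0.9, -2.9]
width: 0.0271
```

```bash
python3 -m handwheel '[[0,0,0.002,0,255],[0,0,0.003,0,255],[0,0,0.003,0,255]]'; python3 - <<'E'
from h import *
go(st(-.149,0,.1434),YS)
s=eyes.camera('side')
crop('side12.png',s['image'],290,60,170,140,4)
E
```

```text
t: 13.1
tcp_pos: [0.5107, -0.1965, 0.1499]
eef_rot: [-0.0, 0.998, -0.059, 0.0]
ft_force: [-0.3, -0.2, -2.2]
width: 0.0276
at [ 0.5107 -0.1965  0.1499] yaw -0.118 w 0.0276 t 13.1 F [-0.3 -0.2 -2.2]
  shift [-0.0002  0.0001  0.0065] turn -0.001
```

View pics/side12.png

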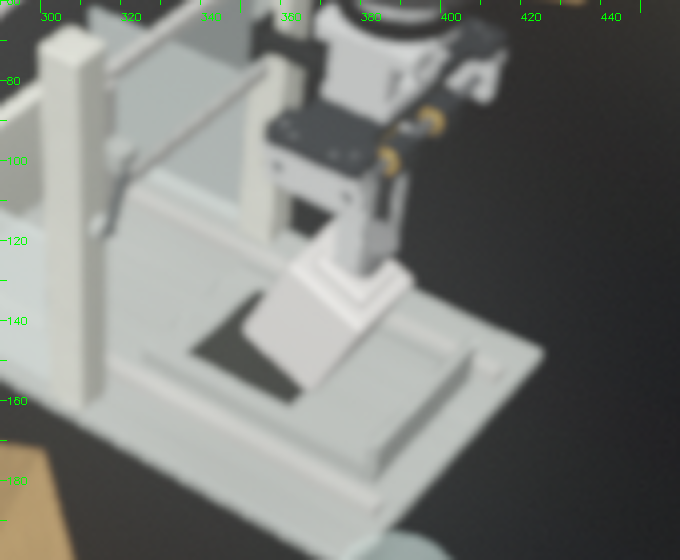

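```bash
python3 -m handwheel '[[0,0,0.002,0,255],[0,0,0.003,0,255],[0,0,0.003,0,255]]';python3 -m handwheel '[[0,0,0.002,0,255],[0,0,0.003,0,255],[0,0,0.003,0,255]]'
```

```text
t: 13.45
tcp_pos: [0.5106, -0.1965, 0.1466]
eef_rot: [-0.0, 0.998, -0.059, -0.0]
ft_force: [-0.3, 0.2, -3.7]
width: 0.0272
t: 13.75
tcp_pos: [0.5107, -0.1965, 0.1437]
eef_rot: [-0.0, 0.998, -0.059, -0.0]
ft_force: [-0.8, 1.4, -2.9]
width: 0.0269
```

```bash
python3 -m handwheel '[[0,0,0.002,0,255],[0,0,0.002,0,255]]';python3 -m handwheel '[[0,0,0.002,0,255],[0,0,0.002,0,255]]'
```

```text
t: 13.95
tcp_pos: [0.5121, -0.1966, 0.1431]
eef_rot: [0.0, 0.998, -0.059, 0.001]
ft_force: [-0.4, 1.1, 13.4]
width: 0.027
t: 14.15
tcp_pos: [0.5136, -0.1966, 0.1425]
eef_rot: [0.0, 0.998, -0.059, 0.003]
ft_force: [0.2, 3.8, 26.6]
width: 0.0274
```

```bash
python3 -m handwheel '[[0,0,-0.003,0,255],[0.004,0,-0.0033,0,255],[0.008,0,-0.0035,0,255],[0.012,0,-0.0035,0,255],[0.012,0,-0.0035,0,255]]' 12; python3 - <<'E'
from h import *
go(st(-.149,0,.1434),YS)
s=eyes.camera('side')
crop('side13.png',s['image'],290,60,170,140,4)
E
```

```text
t: 14.65
tcp_pos: [0.5233, -0.1979, 0.1432]
eef_rot: [-0.0, 0.998, -0.059, 0.0]
ft_force: [0.7, 0.5, 2.0]
width: 0.028
at [ 0.5233 -0.1979  0.1432] yaw -0.118 w 0.028 t 14.65 F [0.7 0.5 2. ]
  shift [-0.0128  0.0002 -0.0002] turn -0.001
```

View pics/side13.png

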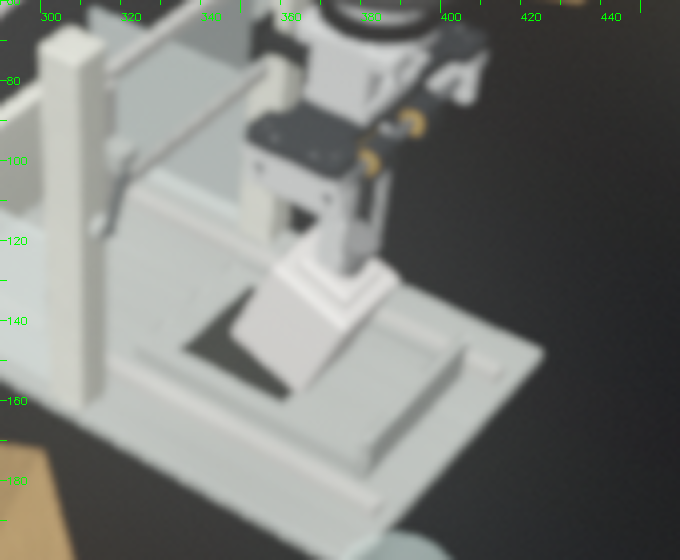

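```bash
python3 -m handwheel '[[0,0,0,0,255],[0.002,0,0,0,255],[0.006,0,0,0,255],[0.01,0,0,0,255],[0.01,0,0,0,255]]' 4; python3 - <<'E'
from h import *
go(st(-.149,0,.1434),YS)
s=eyes.camera('side')
crop('side14.png',s['image'],290,60,170,140,4)
E
```

```text
t: 15.2
tcp_pos: [0.5332, -0.1992, 0.1433]
eef_rot: [-0.0, 0.998, -0.059, 0.0]
ft_force: [-0.2, 1.0, 1.9]
width: 0.0275
at [ 0.5332 -0.1992  0.1433] yaw -0.118 w 0.0275 t 15.2 F [-0.2  1.   1.9]
  shift [-0.0229  0.0001 -0.0001] turn -0.001
```

View pics/side14.png

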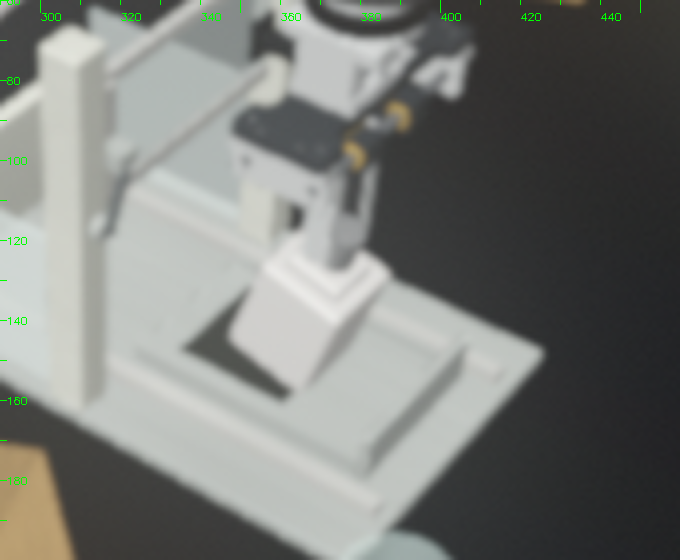

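```bash
python3 -m handwheel '[[0.005,0,0,0,255],[0.010,0,0.0008,0,255],[0.015,0,0.002,0,255],[0.02,0,0.003,0,255],[0.02,0,0.003,0,255]]' 4; python3 - <<'E'
from h import *
go(st(-.149,0,.1434),YS)
s=eyes.camera('side')
crop('side15.png',s['image'],290,60,170,140,4)
E
```

```text
t: 15.75
tcp_pos: [0.5533, -0.2014, 0.1402]
eef_rot: [-0.0, 0.998, -0.059, 0.0]
ft_force: [1.7, 1.5, 5.5]
width: 0.0274
at [ 0.5533 -0.2014  0.1402] yaw -0.118 w 0.0274 t 15.75 F [1.7 1.5 5.5]
  shift [-0.0431  0.0002 -0.0032] turn -0.001
```

View pics/side15.png

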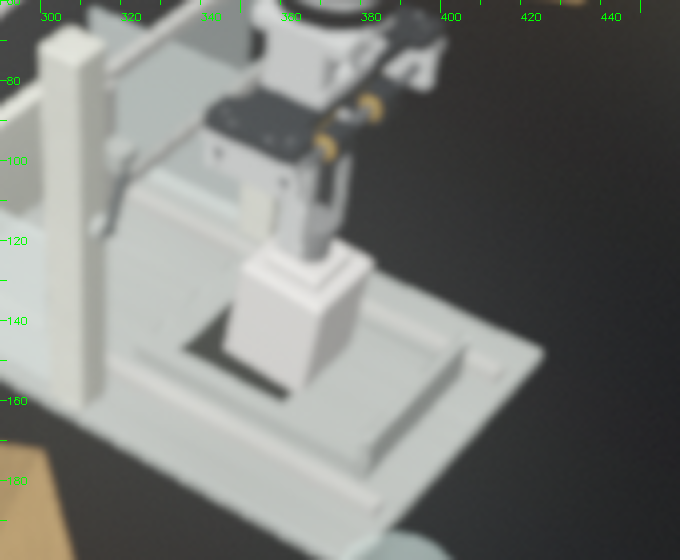

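```bash
python3 -m handwheel '[[0.003,0,0.0005,0,255],[0.006,0,0.0015,0,255],[0.008,0,0.0022,0,255],[0.008,0,0.0022,0,255]]' 4; python3 - <<'E'
from h import *
go(st(-.149,0,.1434),YS)
s=eyes.camera('side')
crop('side16.png',s['image'],290,60,170,140,4)
E
```

```text
t: 16.2
tcp_pos: [0.5607, -0.2024, 0.138]
eef_rot: [-0.0, 0.998, -0.059, 0.0]
ft_force: [2.0, 1.5, 3.1]
width: 0.0278
at [ 0.5607 -0.2024  0.138 ] yaw -0.118 w 0.0278 t 16.2 F [2.  1.5 3.1]
  shift [-0.0505  0.0002 -0.0054] turn -0.001
```

View pics/side16.png

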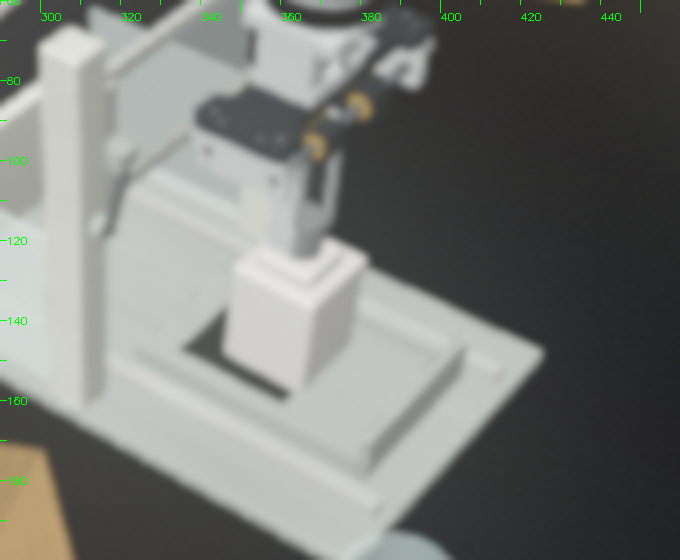

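```bash
python3 -m handwheel '[[0,0,0,0,200],[0,0,0,0,120],[0,0,0,0,120],[0,0,0,0,120],[0,0,-0.004,0,120]]' 4; python3 -m handwheel '[[0,0,0,0,120],[0,0,-0.01,0,120],[0,0,-0.03,0,120],[0,0,-0.06,0,120],[0,0,-0.09,0,120]]'; python3 - <<'E'
from h import *
go(st(-.2,0,.24),YS)
t=eyes.camera('top');s=eyes.camera('side')
crop('side17.png',s['image'],290,60,170,140,4)
crop('top17.png',t['image'],370,90,150,160,4)
E
```

```text
t: 16.75
tcp_pos: [0.5598, -0.2024, 0.1417]
eef_rot: [-0.0, 0.998, -0.059, -0.001]
ft_force: [-0.4, 0.3, 0.1]
width: 0.0497
t: 17.25
tcp_pos: [0.5601, -0.2024, 0.2337]
eef_rot: [-0.0, 0.998, -0.059, -0.0]
ft_force: [-0.0, -0.2, 0.1]
width: 0.0501
at [ 0.5601 -0.2024  0.2337] yaw -0.118 w 0.0501 t 17.25 F [-0.  -0.2  0.1]
  shift [-0.1009  0.0002 -0.0063] turn -0.001
```

View pics/side17.png

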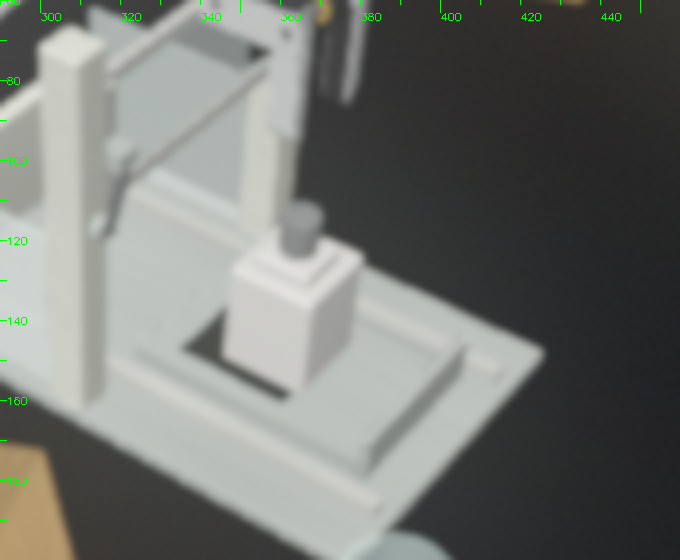

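View pics/top17.png

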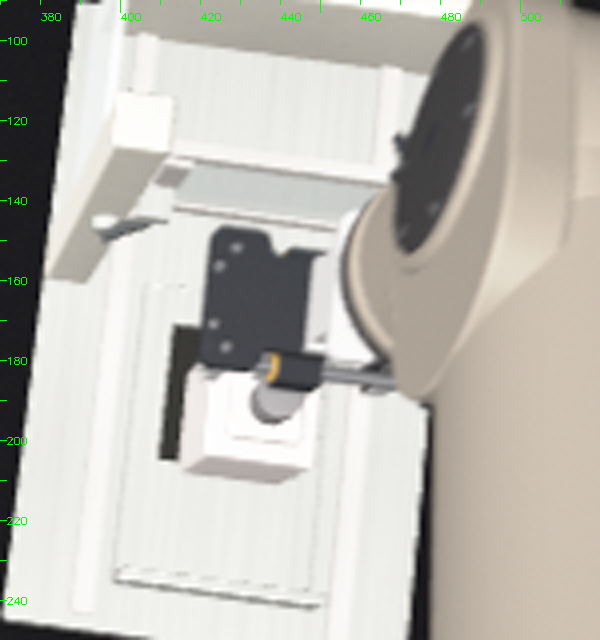

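```bash
python3 -m handwheel '[[-0.03,-0.003,0,0,255],[-0.065,-0.007,0,0,255],[-0.1,-0.01,0,0,255],[-0.13,-0.013,0.01,0,255],[-0.15,-0.015,0.04,0,255]]' 20; python3 - <<'E'
from h import *
go(st(-.25,.015,.05),YS)
t=eyes.camera('top');s=eyes.camera('side')
crop('side18.png',s['image'],290,60,170,140,4)
crop('top18.png',t['image'],370,120,120,140,5)
E
```

```text
t: 17.85
tcp_pos: [0.4126, -0.17, 0.1937]
eef_rot: [0.0, 0.998, -0.059, 0.002]
ft_force: [0.2, -0.3, -0.3]
width: 0.0132
at [ 0.4126 -0.17    0.1937] yaw -0.119 w 0.0132 t 17.85 F [ 0.2 -0.3 -0.3]
  shift [-1.300e-03 -1.000e-04  1.437e-01] turn -0.002
```

View pics/top18.png

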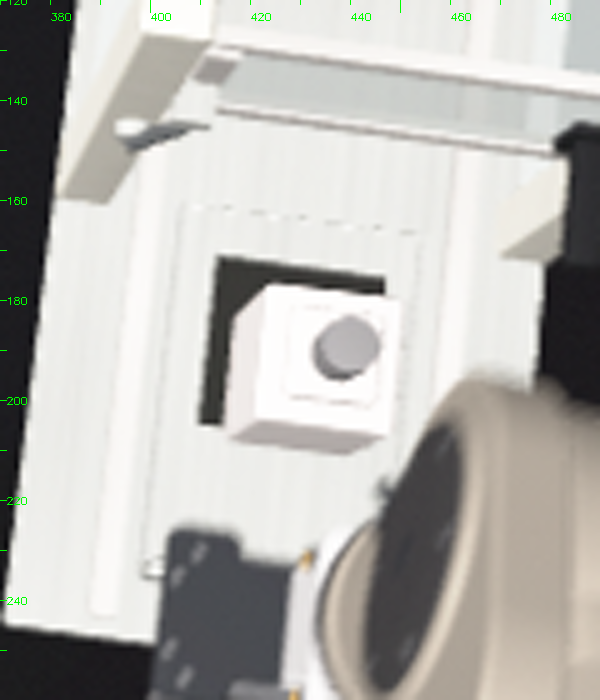

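View pics/side18.png

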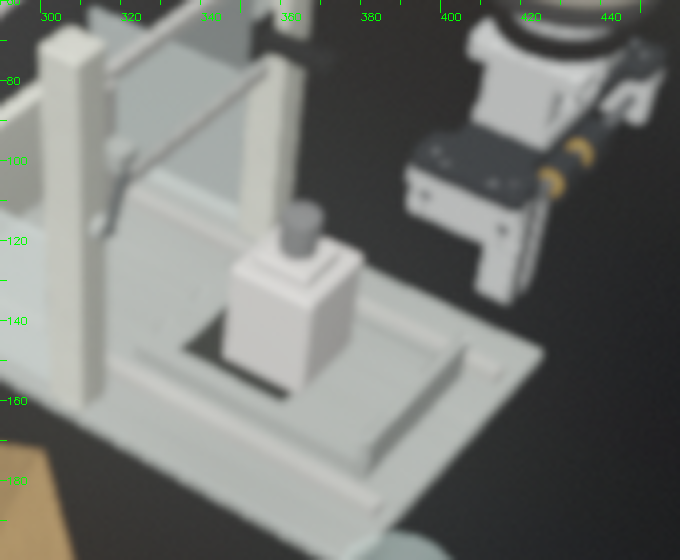

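```bash
python3 - <<'E'
from h import *
t=eyes.camera('top')
S=lambda p:(np.dot(p-O,SX).round(4),np.dot(p-O,SY).round(4))
T=lambda x,y:S(atz(t,(370+x/5,120+y/5),.024))
bl,fl,br=[np.array(T(*q)) for q in((218,255),(198,424),(386,278))]
print('pad',bl,fl,br,'ctr',(fl+br)/2)
a,b=[np.array(T(*q)) for q in((228,437),(350,453))];print('bottle front',a,b,'ctr',(a+b)/2+[.034,0])
print('cap',S(atz(t,(370+347/5,120+343/5),.149)))
print('lip',S(atz(t,(370+147/5,120+578/5),.054)),S(atz(t,(370+147/5,120+578/5),.024)))
E
```

```text
pad [-0.0341  0.044 ] [-0.1239  0.0449] [-0.0347 -0.0442] ctr [-0.0793   0.00035]
bottle front [-0.1286  0.0289] [-0.1286 -0.0345] ctr [-0.0946 -0.0028]
cap (np.float64(-0.0977), np.float64(0.0016))
lip (np.float64(-0.2092), np.float64(0.067)) (np.float64(-0.2064), np.float64(0.0624))
```

```bash
python3 -m handwheel '[[0,0,0.04,0,255],[0,0,0.08,0,255],[0,0,0.115,0,255],[0,0,0.135,0,255],[0,0,0.144,0,255]]' 20; python3 -m handwheel '[[0.01,0,0,0,255],[0.018,0,0,0,255],[0.024,0,0,0,255],[0.028,0,0,0,255]]' ;  python3 - <<'E'
from h import *
go(st(-.217,.015,.05),YS)
s=eyes.camera('side')
crop('side19.png',s['image'],290,60,170,140,4)
E
```

```text
t: 18.5
tcp_pos: [0.4136, -0.1698, 0.0469]
eef_rot: [-0.0, 0.998, -0.059, -0.001]
ft_force: [0.6, -1.0, 0.2]
width: 0.0004
t: 18.9
tcp_pos: [0.4426, -0.1734, 0.049]
eef_rot: [0.0, 0.998, -0.059, 0.001]
ft_force: [0.5, 0.3, 0.4]
width: 0.0005
at [ 0.4426 -0.1734  0.049 ] yaw -0.118 w 0.0005 t 18.9 F [0.5 0.3 0.4]
  shift [ 0.0022  0.0001 -0.001 ] turn -0.001
```

View pics/side19.png

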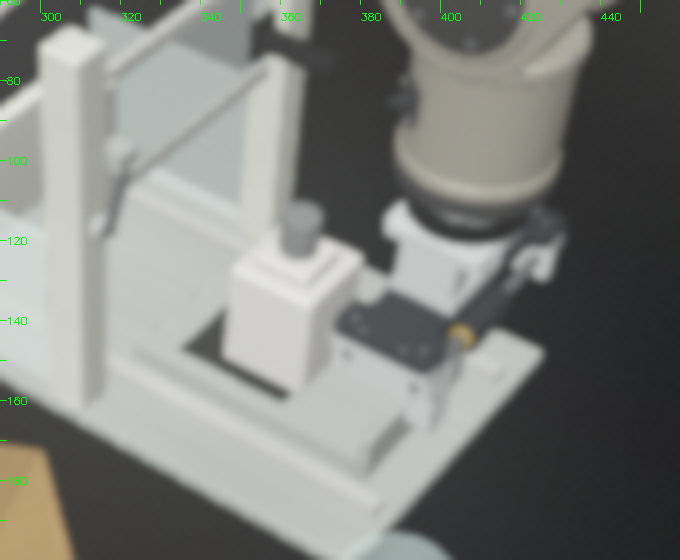

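```bash
python3 -m handwheel '[[0.003,0,0,0,255],[0.007,0,0,0,255],[0.012,0,0,0,255],[0.018,0,0,0,255],[0.025,0,0,0,255]]'; python3 -m handwheel '[[0.007,0,0,0,255],[0.014,0,0,0,255],[0.021,0,0,0,255],[0.027,0,0,0,255],[0.032,0,0,0,255]]' ;  python3 - <<'E'
from h import *
go(st(-.073,.015,.05),YS)
s=eyes.camera('side');t=eyes.camera('top')
crop('side20.png',s['image'],290,50,170,140,4)
crop('top20.png',t['image'],370,100,150,140,4)
E
```

```text
t: 19.45
tcp_pos: [0.4661, -0.1762, 0.0481]
eef_rot: [-0.0, 0.998, -0.059, -0.0]
ft_force: [-2.9, -0.1, 2.6]
width: 0.0006
t: 19.95
tcp_pos: [0.4981, -0.18, 0.048]
eef_rot: [0.0, 0.998, -0.059, -0.0]
ft_force: [-2.6, -0.9, 0.3]
width: 0.0006
at [ 0.4981 -0.18    0.048 ] yaw -0.118 w 0.0006 t 19.95 F [-2.6 -0.9  0.3]
  shift [ 0.0903 -0.0001 -0.002 ] turn -0.001
```

View pics/side20.png

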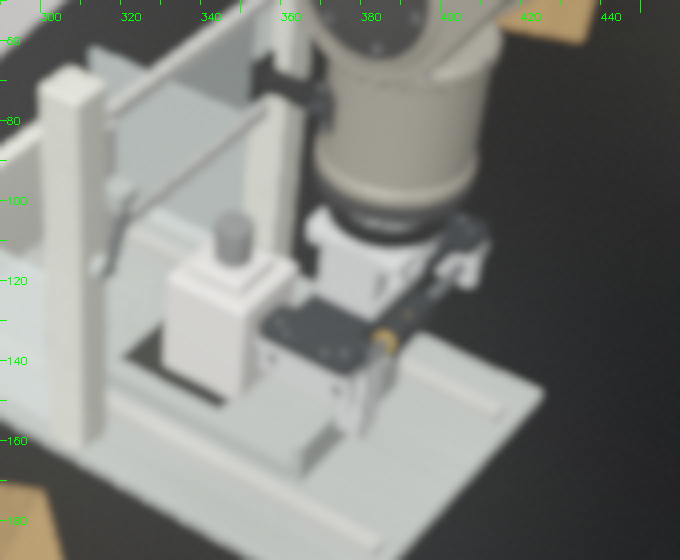

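View pics/top20.png

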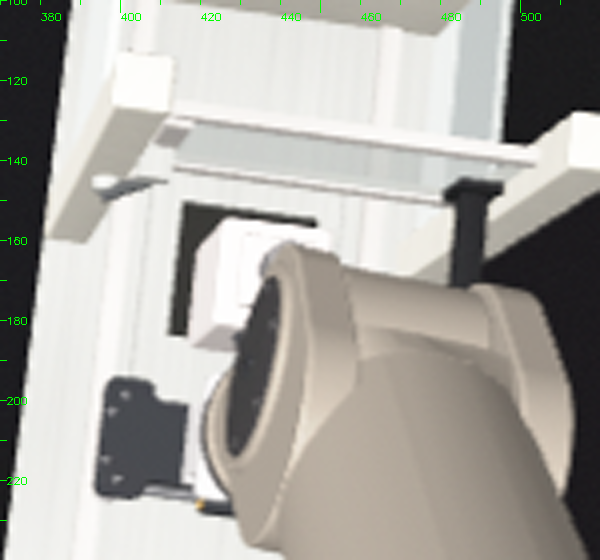

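```bash
python3 - <<'E'
from h import *
c=eyes.camera('side')
p=r.sense()['tcp_pos']
for z in (.2,.23,.26,.3,.34,.38,.42):
    q=p.copy();q[2]=z
    print(z,((proj(c,q)[0]-[290,50])*4).round(), ((proj(c,q+.06*SY)[0]-[290,50])*4).round())
c=eyes.camera('side');crop('side21.png',c['image'],290,0,200,140,4)
E
```

```text
0.2 [377. 239.] [325. 288.]
0.23 [383. 200.] [330. 249.]
0.26 [389. 159.] [335. 208.]
0.3 [398. 102.] [342. 150.]
0.34 [407.  41.] [350.  89.]
0.38 [416. -23.] [358.  24.]
0.42 [426. -92.] [366. -46.]
```

View pics/side21.png

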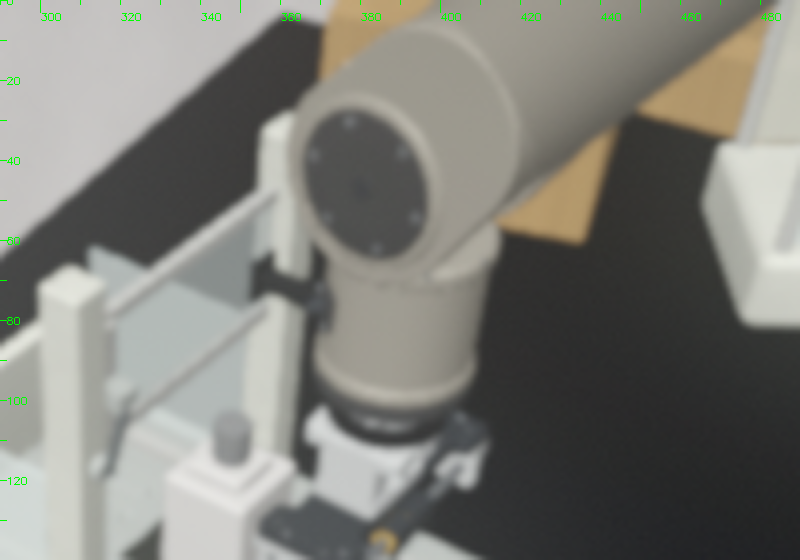

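```bash
python3 -m handwheel '[[0.006,0,0,0,255],[0.014,0,0,0,255],[0.022,0,0,0,255],[0.03,0,0,0,255],[0.038,0,0,0,255]]'; python3 -m handwheel '[[0.008,0,0,0,255],[0.016,0,0,0,255],[0.024,0,0,0,255],[0.031,0,0,0,255],[0.036,0,0,0,255]]' ;  python3 - <<'E'
from h import *
go(st(-.073,.015,.05),YS)
s=eyes.camera('side');t=eyes.camera('top')
crop('side22.png',s['image'],270,30,170,140,4)
crop('top22.png',t['image'],370,80,150,140,4)
E
```

```text
t: 20.65
tcp_pos: [0.536, -0.1844, 0.048]
eef_rot: [-0.0, 0.998, -0.059, -0.0]
ft_force: [-2.5, 1.0, -0.3]
width: 0.0003
t: 21.15
tcp_pos: [0.5718, -0.1887, 0.0481]
eef_rot: [-0.0, 0.998, -0.059, 0.0]
ft_force: [-4.4, -0.4, -1.2]
width: 0.0003
at [ 0.5718 -0.1887  0.0481] yaw -0.118 w 0.0003 t 21.15 F [-4.4 -0.4 -1.2]
  shift [ 0.0161  0.     -0.0019] turn -0.001
```

View pics/side22.png

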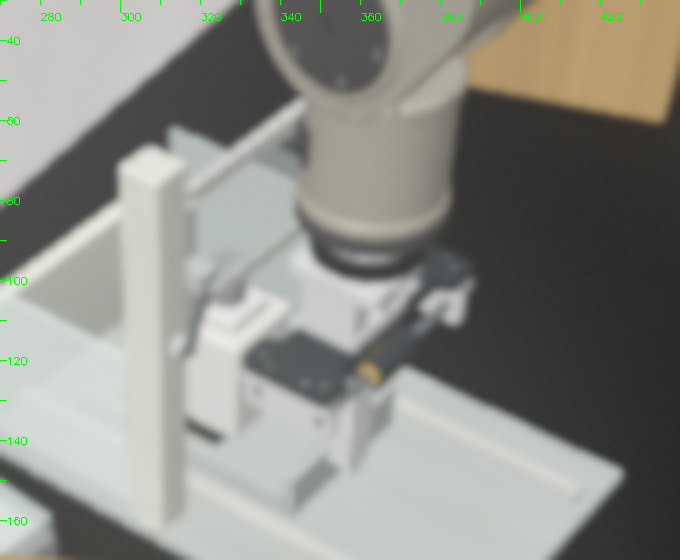

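View pics/top22.png

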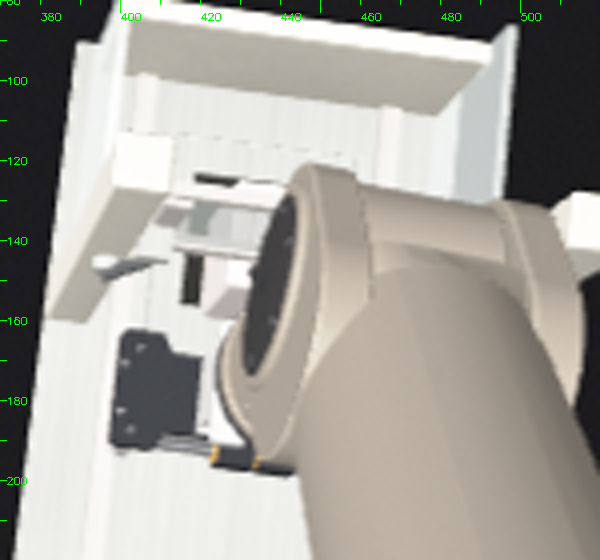

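```bash
python3 -m handwheel '[[0.004,0,0,0,255],[0.008,0,0,0,255],[0.011,0,0,0,255],[0.011,0,0,0,255]]'; python3 -m handwheel '[[0.001,0,0,0,255],[0.002,0,0,0,255],[0.002,0,0,0,255]]';python3 -m handwheel '[[0.001,0,0,0,255],[0.002,0,0,0,255],[0.002,0,0,0,255]]'
```

```text
t: 21.65
tcp_pos: [0.5826, -0.1899, 0.0482]
eef_rot: [-0.0, 0.998, -0.059, 0.0]
ft_force: [0.3, 0.0, 0.3]
width: 0.0006
t: 21.95
tcp_pos: [0.5841, -0.1901, 0.0482]
eef_rot: [-0.0, 0.998, -0.059, 0.0]
ft_force: [-1.3, 0.9, 0.9]
width: 0.0002
t: 22.25
tcp_pos: [0.5861, -0.1904, 0.0481]
eef_rot: [-0.0, 0.998, -0.059, 0.0]
ft_force: [-0.7, 0.2, 0.7]
width: 0.0007
```

```bash
for i in 1 2; do :; done; python3 -m handwheel '[[0.001,0,0,0,255],[0.002,0,0,0,255],[0.002,0,0,0,255]]';python3 -m handwheel '[[0.001,0,0,0,255],[0.002,0,0,0,255],[0.002,0,0,0,255]]'
```

```text
t: 22.55
tcp_pos: [0.5881, -0.1906, 0.0481]
eef_rot: [-0.0, 0.998, -0.059, 0.0]
ft_force: [-1.3, -0.1, 0.7]
width: 0.0005
t: 22.85
tcp_pos: [0.5882, -0.1907, 0.0479]
eef_rot: [-0.0, 0.998, -0.059, -0.002]
ft_force: [-12.4, 1.8, 9.9]
width: 0.0004
```

```bash
python3 -m handwheel '[[-0.002,0,0,0,255],[-0.01,0,0,0,255],[-0.03,0,0,0,255],[-0.06,0,0,0,255],[-0.1,0,0,0,255]]'; python3 -m handwheel '[[-0.035,0,0,0,255],[-0.07,0,-0.03,0,255],[-0.09,0,-0.07,0,255],[-0.09,0,-0.11,0,255],[-0.09,0,-0.15,0,255]]'; python3 -m handwheel '[[0,0.04,0,0,255],[0,0.08,0,0,255],[0,0.12,0,0,255],[0,0.16,0,0,255],[0,0.2,0,0,255]]'; python3 - <<'E'
from h import *
go(st(-.073,.015,.05),YS)
s=eyes.camera('side');t=eyes.camera('top')
crop('side23.png',s['image'],250,30,180,150,4)
crop('top23.png',t['image'],370,70,150,150,4)
cv2.imwrite('pics/topall.png',t['image'][:,:,::-1])
E
```

```text
t: 23.35
tcp_pos: [0.4904, -0.1788, 0.048]
eef_rot: [0.0, 0.998, -0.059, 0.001]
ft_force: [1.4, -0.1, 0.8]
width: 0.0004
t: 23.85
tcp_pos: [0.4003, -0.1683, 0.1999]
eef_rot: [0.0, 0.998, -0.059, 0.001]
ft_force: [0.6, -0.4, -0.4]
width: 0.0006
t: 24.35
tcp_pos: [0.3771, -0.3686, 0.1983]
eef_rot: [0.0, 0.998, -0.059, 0.0]
ft_force: [0.3, 0.1, -1.1]
width: 0.0004
at [ 0.3771 -0.3686  0.1983] yaw -0.118 w 0.0004 t 24.35 F [ 0.3  0.1 -1.1]
  shift [ 0.1881 -0.2016  0.1484] turn -0.001
```

View pics/side23.png

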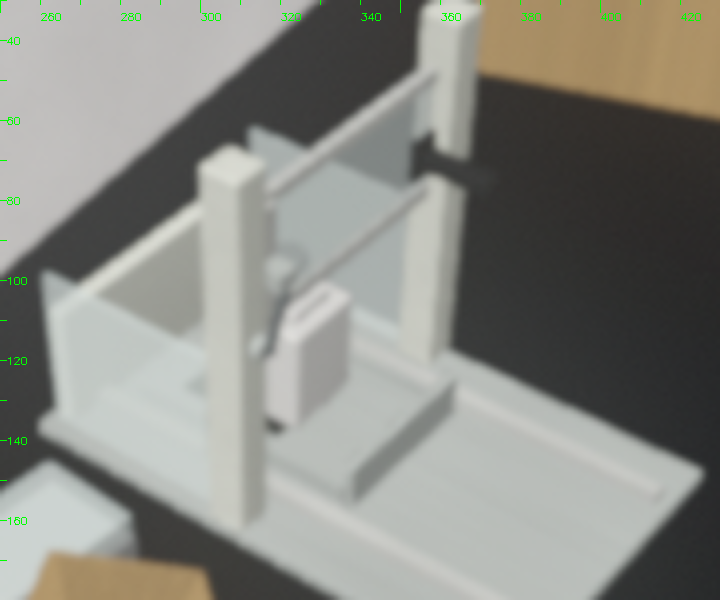

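View pics/top23.png

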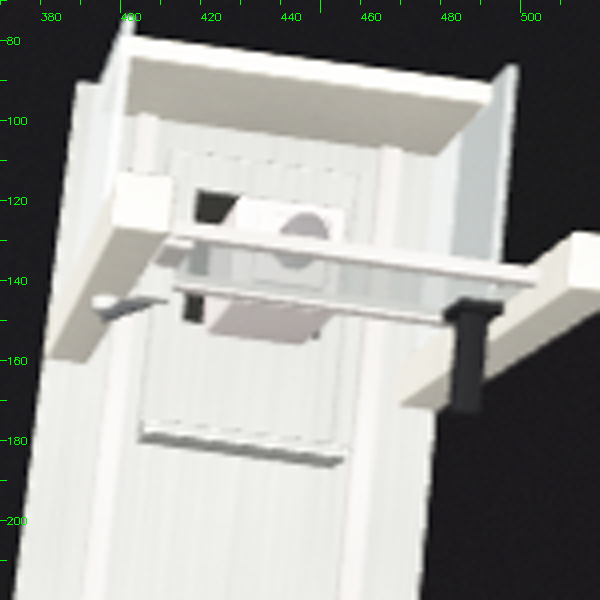

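View pics/topall.png

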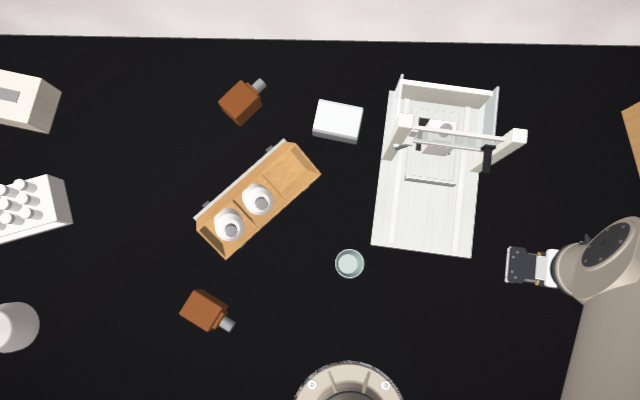

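```bash
python3 - <<'E'
from h import *
t=eyes.camera('top')
S=lambda p:np.array((np.dot(p-O,SX).round(4),np.dot(p-O,SY).round(4)))
T=lambda x,y,z=.024:S(atz(t,(370+x/4,70+y/4),z))
print('pad left mid',(T(185,320)+T(198,188))/2,'bottle ctr',(T(207,333)+T(308,343))/2+[.034,0],'cap',T(304,238,.149))
print(r.sense()['dq'].round(3))
r.close_job()
E
```

```text
pad left mid [0.0679 0.0434] bottle ctr [ 0.05095 -0.0054 ] cap [ 0.0452 -0.0001]
[-0.035 -0.021 -0.043  0.031 -0.007  0.005 -0.029]
the job is handed in; nothing more can be done
```

The job is handed in, about 25 s into the 67 s allowed. No verdict was reported.

- **Shield:** I pinched its bar and raised it to about 0.095. After the wait for the pawl I lowered it, until the vertical force reversed to +7.7 N at about 0.080, so it was resting on the pawl. I then let go, and it was still up in the last side and top pictures.
- **Square bottle:** I gripped it by the cap and drew it out along the leaning axis. I tipped it upright about its front bottom edge on the pad and released it. The tray slid in a few millimetres during the tipping.
- **Tray:** I pushed it by the lip until it met its stop, where the force rose to 12 N and the tool stopped moving. The arm is well clear of everything.

**Last checks (pictures and pixel measurements):**
- The pad centre measured about 68 mm behind the shield plane, against 65 mm nominal, so the tray is home.
- The bottle stands upright about 17 mm short of the pad centre and within about 5 mm sideways. By its cap the shortfall is 20 to 23 mm. Both are inside the limits, but the two readings differ by several millimetres.
- Both round bottles, the tip box, the beaker and the brown look-alikes appear where they started.

**Disagreements:**
- At the start the pad measured about 87 mm in front of the shield plane instead of 100 mm. I worked from the measured value.
- At contact on the tray, the downward press reached 27 N before I eased it off.

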